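Dress the tasting-stall display board and hold it up at its mark

TASK

Dress the little display board on the counter: with the board lying down, thread the wide wooden collar over its peg fully home and let go, then the narrow one on top of it, also fully home and let go. Then take the board by its bar, swing it up on its hinge until its pointer is level with the brass marker on the curved rail, and finish while holding it there, steady, with both collars still home; if you let go it falls. Leave the marker and the other things on the counter where they are.

Things in the scene. Friction and masses are not known exactly. Their poses are not given: they have to be found in the camera images.
- stand: Fixed stand, dark wood base 185 x 270 x 12 mm. Origin on the counter under the peg (board down); x points from grip bar through peg to hinge, away from the robot, y to the quadrant side, z up. Hinge axis parallel to y at x = 90, z = 50 mm. At y = 125 mm stands a quadrant of 7 mm steel rod, a curved rail of 160 mm radius about the hinge, top 205 mm above the counter; the brass marker sits on it.
- board (a joint): Hinge of the light wood board (155 x 160 x 12 mm, about 0.4 kg). 0 = lying flat, its lowest position, top face 56 mm above the counter; grows as the edge nearest the robot is lifted, to at most 1.5 rad. Hinge nearly frictionless: the board falls flat when let go.
- hinge_axis (a point): Middle of the hinge axle, 50 mm above the counter, at the board's far edge. Fixed to the stand, axes as the stand's.
- grip_bar (a point): Middle of the grip bar of the board: a round steel bar 10 mm thick, 110 mm long, parallel to the hinge, 220 mm from the hinge axis, on two arms that leave a free gap of 50 mm between bar and board edge. 50 mm above the counter with the board down, nothing under it but the counter. Axes move with the board (as the stand's when down).
- peg_foot (a point): Foot of the steel peg, on the board's top face, 90 mm from the hinge axis, 6 mm above the axis. The peg is 14 mm thick, 56 mm tall, tapered over its last 8 mm, square to the board. z along the peg. Axes move with the board.
- pointer (a point): Tip of the board's steel pointer, a 10 x 6 mm finger at the board's +y edge (y = 102 mm), 160 mm from the hinge axis. Its x axis lies along the board, from pointer to hinge.
- marker (a joint): Angle of the brass marker on the quadrant, rad, with the zero and sense of the board hinge; the pointer is level with the marker when the board's angle equals this value. It varies from start to start between 0.55 and 1.0 and sits very stiffly.
- marker_tip (a point): Tip of the brass marker (a 24 x 24 x 20 mm block with a small finger towards the board), 160 mm from the hinge axis, at y = 105 mm. Its x axis points from marker to hinge.
- wide_collar: Wide collar: turned light wood ring, 58 mm outside, 19.4 mm hole, 20 mm high, 45 g, lying flat. Origin at the centre of its underside, z up its axis.
- narrow_collar: Narrow collar: light wood ring like the wide one but 40 mm outside (hole 19.4 mm, 20 mm high, 25 g), lying flat. Origin at the centre of its underside.
- bottle_left: Bystander: corked glass bottle, 48 mm thick, 221 mm tall. Origin under its centre.
- bottle_right: Bystander: like bottle_left.
- jar_left: Bystander: small glass jar with white lid, 54 mm thick, 75 mm tall. Origin under its centre.
- jar_right: Bystander: like jar_left.
- cup_left: Bystander: glass tasting cup, 44 mm wide, 50 mm tall. Origin under its centre.
- cup_right: Bystander: like cup_left.
- stopper: Bystander: cork stopper, 30 mm thick, 25 mm tall. Origin under its centre.
Mind the look-alikes: they are no part of the job. Leave any black or green look-alike of the wide_collar alone.

How it is judged:
On the way, in this order (a step that is already met when the one before it is completed fails the run):
1. the wide collar is fully home on the peg and let go, the board lying down, the narrow collar not yet on (z of wide_collar in the frame of peg_foot between -0.004 and 0.004 m and x of wide_collar in the frame of peg_foot between -0.006 and 0.006 m and y of wide_collar in the frame of peg_foot between -0.006 and 0.006 m and contact force between wide_collar and the fingers below 0.1 N and value of joint board below 0.06 rad and distance between narrow_collar and peg_foot above 0.06 m), for 0.2 s.
2. the narrow collar is fully home on top of the wide one and let go, the board still lying down (z of wide_collar in the frame of peg_foot between -0.004 and 0.004 m and x of wide_collar in the frame of peg_foot between -0.006 and 0.006 m and y of wide_collar in the frame of peg_foot between -0.006 and 0.006 m and z of narrow_collar in the frame of peg_foot between 0.016 and 0.024 m and x of narrow_collar in the frame of peg_foot between -0.006 and 0.006 m and y of narrow_collar in the frame of peg_foot between -0.006 and 0.006 m and contact force between narrow_collar and the fingers below 0.1 N and value of joint board below 0.06 rad), for 0.2 s.
At the end, for the whole second after the job is handed in: The board is held by the gripper with its pointer level with the marker to within 0.07 rad (11 mm at the pointer), turning slower than 0.1 rad/s, the fingers on it with more than 0.5 N; wide collar then narrow collar home on the peg (within 5 mm along it), not touched by the fingers (z of wide_collar in the frame of peg_foot between -0.005 and 0.005 m and x of wide_collar in the frame of peg_foot between -0.006 and 0.006 m and y of wide_collar in the frame of peg_foot between -0.006 and 0.006 m and z of narrow_collar in the frame of peg_foot between 0.015 and 0.025 m and x of narrow_collar in the frame of peg_foot between -0.006 and 0.006 m and y of narrow_collar in the frame of peg_foot between -0.006 and 0.006 m and angle between the x axis of pointer and the x axis of marker_tip, either way round below 0.07 rad and value of joint board above 0.4 rad and velocity of joint board between -0.1 and 0.1 rad/s and contact force between board and the fingers above 0.5 N and contact force between each of wide_collar, narrow_collar and the fingers below 0.1 N); the arm keeps its last pose, push and grip.
It fails at once if the marker is moved along its rail (more than 5 mm) (distance of marker_tip from where it was at the start of the episode above 0.005 m).
It fails at once if a bystander is shoved (more than 30 mm) or tipped over (distance of any of bottle_left, bottle_right, jar_left, jar_right, cup_left, cup_right, stopper from where it was at the start of the episode above 0.03 m or angle between any of bottle_left, bottle_right, jar_left, jar_right, cup_left, cup_right, stopper's own z axis and vertical above 0.5 rad).
It also fails if it takes over 64 s, if anything falls off the work surface, if the arm or the gripper's body presses on something with over 40 N, if the wrist force passes 120 N, or if a joint passes its speed limit or range.

ROBOT

A 6-joint arm with a two-finger parallel gripper is mounted at the origin on the work surface. World frame = base frame: x ahead of the robot, y to its left, z up, the work surface at z = 0. Lengths are in m, angles in rad, forces in N, time in s.
With the tool pointing down it reaches from about 0.3 to 0.85 m from the base axis. Payload 5.4 kg.
Tool frame: the origin (TCP) lies on the front face of the gripper's body, between the roots of the fingers; the fingertips stand arm.finger_overhang ahead of it and the grasp point (between the pads) lies 54 mm ahead of it (arm.finger_overhang is the distance from the TCP to the fingertips, in m); z points along the fingers, y is the direction in which the jaws open and shut (so a half turn about z gives the same grasp; the last joint's range is limited). The gripper opens to 85 mm and grips with 20 to 120 N. Pads are 22 mm wide; open, the fingers measure 114 mm over their backs; the gripper's body (76 mm by 85 mm) begins 54 mm behind the grasp point. The pads swing forward as they close: fully open they stand 13 mm farther back than shut.
Start: joints at [-0.21, 0.158, 1.597, -0, 1.386, -0.21], TCP at [0.575, -0, 0.304] pointing down, gripper open.
Joint ranges: [-2.91, 2.91], [-0.94, 2.29], [0.18, 2.7], [-1.29, 4.43], [0.17, 2.64], [-3, 3]. Speed limits (rad/s): [2.57, 2.57, 3.14, 3.14, 3.14, 3.14].

INTERFACE

Orientations are given as a 3x3 rotation matrix whose columns are the frame's x, y, z axes.
In Python, from workcell import arm gives the robot as it stands.
- The arm moves only by the tool move_arm, never from a script. Its argument "commands" is a list of rows, each an object of numbers: "dx", "dy", "dz": the shift along the world's x, y, z in mm; "rx", "ry", "rz": the turn, a rotation vector about the world's x, y, z in rad; "fingers": the opening, from -1 (shut) to 1 (fully open), so that 0 is half open. In form: [{"dx": .., "dy": .., "dz": .., "rx": .., "ry": .., "rz": .., "fingers": ..}, ...]. A call has 1 to 10 rows; each row shifts and turns the commanded pose from where the row before left it; what a row does not reach is not made up. A row lasts 1/10 s, in which the tool goes at most 50 mm and 8.59 degrees, less where a joint would pass 70% of its speed; a pose out of reach is approached as far as the arm can. A call is refused whole if a number of a shift passes 50 or a number of a turn 0.15, either way. A call with a gripper value outside its range is refused whole. The fingers move at their own pace and stop on an object; the grip force is fixed at half the most. Time passes only in rows, so rows that do not move let the fingers close. It gives the time, the measured TCP pose, the force and the opening at its end, in the units of the state.
- arm.read_state(): the state, without advancing time (a new reading comes with each control period).
- arm.camera(name): name is "scene" or "side" or "wrist"; returns the picture (480x640x3 uint8, blue, green, red); there is no depth.
- arm.calibration(name): a dict with "fovy" (degrees; the focal length in pixels is half the picture's height over the tangent of half this angle, whatever the lens; pixels are square), "cx", "cy" (the principal point, pixels), "R" (3x3) and "t" (3): a world point X has camera coordinates R X + t. Camera axes: x right, y down, z forward; pixel columns grow to the right and rows downward; lengths in m; the calibration is good to about 2 mm. A picture is of the moment at which its call begins: read the wrist's pose just before it. calibration takes no time and is no camera call; for the wrist camera it gives the pose at the moment of the call.
- arm.close_job(): hands the job in, once; it reports no verdict.
The state is a dict: "t": time; "q": joint angles; "joint_velocities": joint speeds; "joint_efforts": joint torques, N m; "tool_pos": TCP position; "eef_rot": TCP orientation; "force": force on the tool from outside, world axes, zero at the start; "moment": the same for the moment, N m; "finger_gap": finger opening in m.
Only numpy, scipy, OpenCV 4.12 (cv2) and the standard library are available. Lean on these libraries where they do the work, as an engineer would, in place of code of your own. Each camera call takes 0.05 s, during which the arm holds its last target.

## Working session

There is one attempt and no reset: what is moved stays moved. The work goes in short steps, Python scripts to look and compute and a tool call to move; the robot and the scene stay as the last step left them, time stands still between calls to the robot, and variables do not carry over. Pictures are saved under pics/ and viewed, and the job is handed in when it is done.

Besides the shell and the picture viewer there is one more tool, called after "Call:" by a JSON object that holds its "method" and its "body", one argument or row to a line. move_arm: Moves the arm, as the interface text tells. Its arguments: {"type":"object","properties":{"commands":{"type":"array"}},"required":["commands"]}

```bash
mkdir -p pics; ls; python3 - <<'E'
from workcell import arm
import cv2
for n in ["scene","side","wrist"]:
    c=arm.calibration(n); print(n,c)
    cv2.imwrite(f"pics/{n}0.png",arm.camera(n))
print(arm.read_state(),arm.finger_overhang)
E
```

```text
pics
scene {'fovy': 53.80565409423158, 'cx': 316.7429812236178, 'cy': 240.730285395135, 'R': array([[-0.84092347,  0.54115034,  0.0020087 ],
       [ 0.45676269,  0.71176958, -0.53362151],
       [-0.2901992 , -0.44781735, -0.84572102]]), 't': array([ 0.4222995 , -0.206364  ,  1.31330619])}
side {'fovy': 47.125880506053754, 'cx': 319.322483623578, 'cy': 234.3121923243709, 'R': array([[ 0.99562357, -0.09161037, -0.01847267],
       [-0.0829881 , -0.77578503, -0.62551624],
       [ 0.04297295,  0.62431173, -0.77999243]]), 't': array([-0.51273668,  0.09157513,  1.74696164])}
wrist {'fovy': 65.65894666634675, 'cx': 313.01809249605435, 'cy': 238.0389011310621, 'R': array([[ 9.99996345e-01,  6.94955110e-04, -2.61295913e-03],
       [ 1.51417214e-03, -9.44587421e-01,  3.28256473e-01],
       [-2.24004481e-03, -3.28259229e-01, -9.44585020e-01]]), 't': array([-0.57395507, -0.04261218,  0.38058301])}
{'t': 0.15, 'q': array([-2.10114148e-01,  1.58899159e-01,  1.59793297e+00, -1.25965682e-06,
        1.38618760e+00, -2.10095934e-01]), 'joint_velocities': array([ 0.00020602, -0.00227457, -0.00405517, -0.00068366, -0.0009322 ,
        0.00013936]), 'joint_efforts': array([-2.14565043e-04, -3.96382570e+01, -3.31784391e+01, -3.73612720e-04,
        5.52137004e-03,  3.93964319e-05]), 'tool_pos': array([5.74647001e-01, 4.57080112e-05, 3.03150888e-01]), 'eef_rot': array([[ 1.81886355e-05,  9.99999025e-01, -1.39595713e-03],
       [ 9.99999956e-01, -1.77748370e-05,  2.96438206e-04],
       [ 2.96413104e-04, -1.39596246e-03, -9.99998982e-01]]), 'force': array([ 0.36990026, -0.08626955,  0.10544988]), 'moment': array([ 0.03236627, -0.0118774 , -0.02151344]), 'finger_gap': 0.08535128209467273} 0.0726
```

View pics/scene0.png

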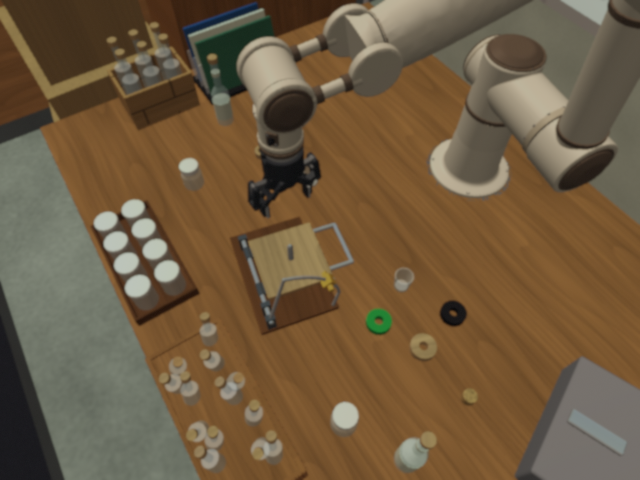

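View pics/side0.png

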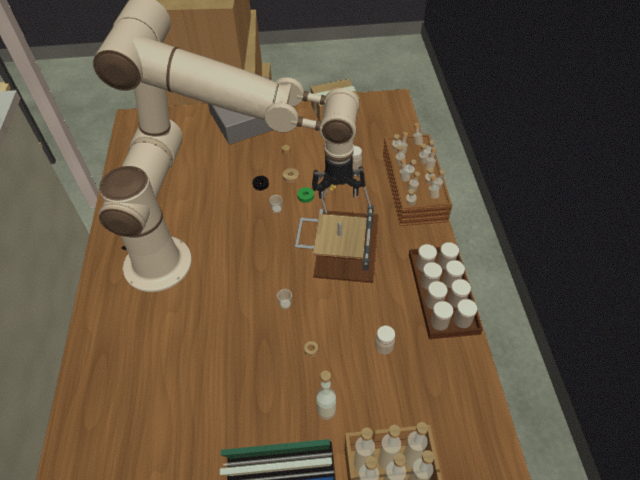

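View pics/wrist0.png

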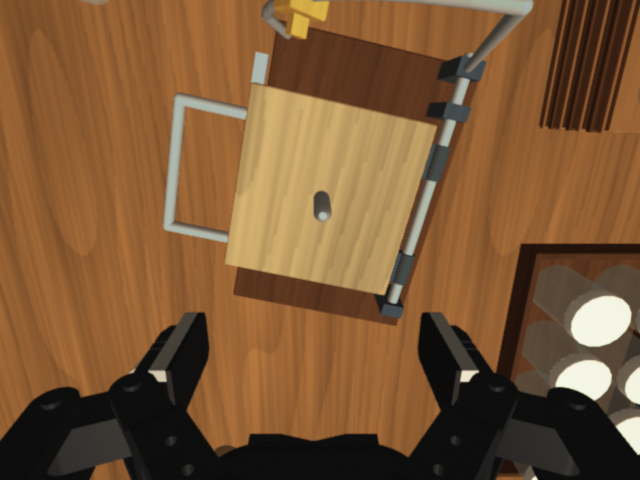

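```bash
cat > h.py <<'E'
import numpy as np, cv2
from workcell import arm
def K(c): 
    f=240/np.tan(np.radians(c["fovy"])/2); return f
def ray(c,u,v):
    f=K(c); R=np.array(c["R"]);t=np.array(c["t"])
    d=R.T@np.array([(u-c["cx"])/f,(v-c["cy"])/f,1]); return -R.T@t,d/np.linalg.norm(d)
def plane(c,u,v,z):
    o,d=ray(c,u,v); return o+d*(z-o[2])/d[2]
def proj(c,X):
    p=np.array(c["R"])@np.array(X)+c["t"]; f=K(c); return np.array([c["cx"]+f*p[0]/p[2],c["cy"]+f*p[1]/p[2]])
def tri(obs):
    A=np.zeros((3,3));b=np.zeros(3)
    for c,u,v in obs:
        o,d=ray(c,u,v);P=np.eye(3)-np.outer(d,d);A+=P;b+=P@o
    X=np.linalg.solve(A,b)
    return X,[np.round(proj(c,X)-[u,v],1) for c,u,v in obs]
E
python3 - <<'E'
from h import *
np.set_printoptions(precision=4,suppress=True)
s,d,w=[arm.calibration(n) for n in("scene","side","wrist")]
print("cam",ray(w,0,0)[0],ray(s,0,0)[0],ray(d,0,0)[0])
print("wide",plane(s,424,346,.02),plane(d,290.5,174,.02))
print("narrow",plane(d,311,348,.02))
print("bar ends",plane(w,181,98,.05),plane(w,169,227,.05))
print("board corners",[plane(w,u,v,.056) for u,v in((254,84),(437,124),(386,295),(226,264))])
print("peg",plane(w,322,216,.112),plane(w,320,198,.056))
for n in("scene","side"):
    im=cv2.imread(f"pics/{n}0.png")
    x,y,W,H=((220,190,260,200) if n=="scene" else (240,130,180,240))
    cv2.imwrite(f"pics/{n}0c.png",cv2.resize(im[y:y+H,x:x+W],None,fx=3 if n=="scene" else 2.5,fy=3 if n=="scene" else 2.5,interpolation=cv2.INTER_CUBIC))
im=cv2.imread("pics/wrist0.png");cv2.imwrite("pics/w0c.png",cv2.resize(im[0:330,150:550],(800,660))[:600])
E
```

```text
cam [0.5749 0.0851 0.3721] [0.8305 0.5065 0.9997] [ 0.443  -1.0666  1.4104]
wide [0.4451 0.3371 0.02  ] [0.4429 0.331  0.02  ]
narrow [ 0.4595 -0.3546  0.02  ]
bar ends [0.467  0.0932 0.05  ] [ 0.4434 -0.0165  0.05  ]
board corners [array([0.5277, 0.1034, 0.056 ]), array([0.6749, 0.0734, 0.056 ]), array([ 0.6436, -0.082 ,  0.056 ]), array([ 0.494 , -0.0503,  0.056 ])]
peg [0.5809 0.0116 0.112 ] [0.5803 0.012  0.056 ]
```

View pics/scene0c.png

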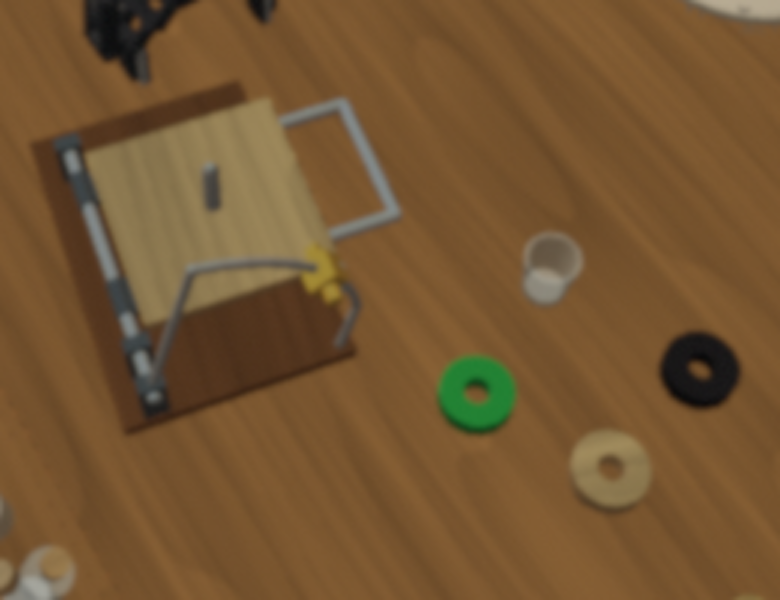

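View pics/side0c.png

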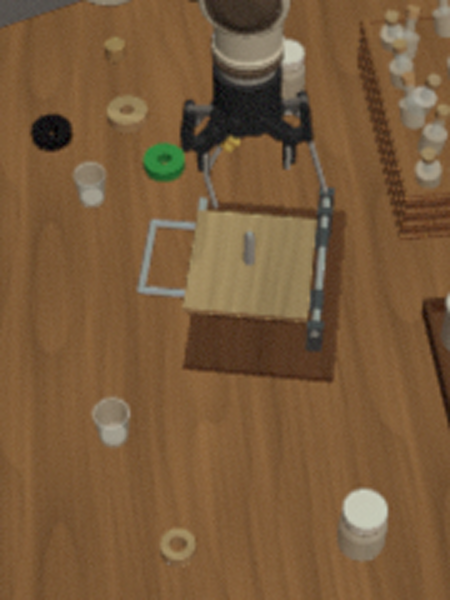

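View pics/w0c.png

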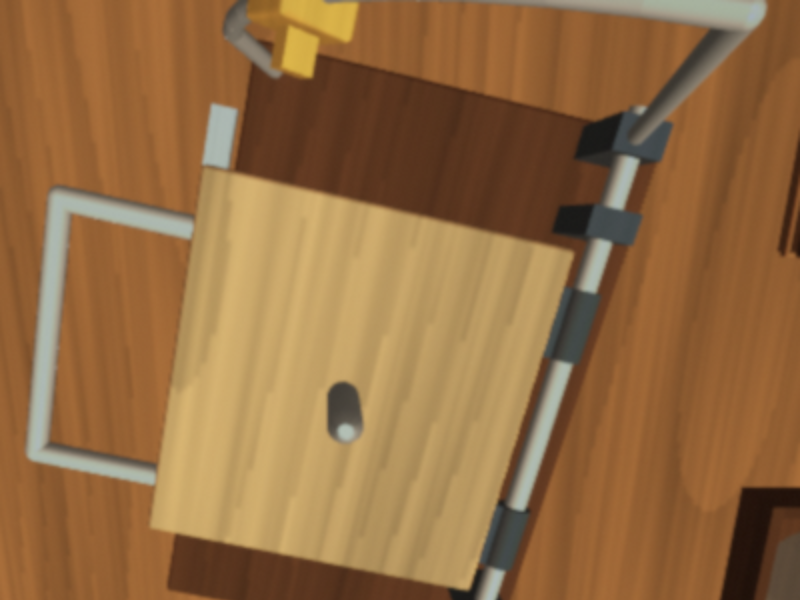

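```bash
python3 - <<'E'
from h import *
np.set_printoptions(precision=4,suppress=True)
s,d,w=[arm.calibration(n) for n in("scene","side","wrist")]
for n,a,b in(("green",(378,321),(306,195)),("black",(453,313),(261,183)),("stopper",(470,396),(286,149)),("cupL",(402,280),(277,204)),):
    print(n,plane(s,*a,.02),plane(d,*b,.02))
print("jarfront",plane(s,345,425,.0),"cupR",plane(d,285,300,.02),"bottle",plane(d,327,410,.02))
ex=np.array([.979,-.204,0]);ey=np.array([.204,.979,0]);H=np.array([.581,.0115,.05])+.09*ex
for (c,u,v) in((w,299,35),(s,220+331/3,190+295/3)):
    o,dd=ray(c,u,v)
    k=(.105-(o-H)@ey)/(dd@ey); X=o+k*dd-H; print("marker",-X@ex,X[2],np.hypot(X@ex,X[2]),np.arctan2(X[2],-X@ex))
E
```

```text
green [0.4939 0.2375 0.02  ] [0.4899 0.2237 0.02  ]
black [0.3414 0.3128 0.02  ] [0.3371 0.2981 0.02  ]
stopper [0.4342 0.4692 0.02  ] [0.4339 0.463  0.02  ]
cupL [0.3858 0.1858 0.02  ] [0.3888 0.193  0.02  ]
jarfront [0.6763 0.3753 0.    ] cupR [ 0.3957 -0.1911  0.02  ] bottle [ 0.4861 -0.534   0.02  ]
marker 0.12618225970813 0.10245032323989238 0.16253624640986514 0.6819691110942523
marker 0.14641908832046835 0.0003717043160521988 0.14641956013011267 0.002538627455045049
```

Call:
{"method": "move_arm", "body": {
  "commands": [
    {"dx": -13,"dy": 33.5,"rz": 0.1366},
    {"dx": -13,"dy": 33.5,"rz": 0.1366},
    {"dx": -13,"dy": 33.5,"rz": 0.1366},
    {"dx": -13,"dy": 33.5,"rz": 0.1366},
    {"dx": -13,"dy": 33.5,"rz": 0.1366},
    {"dx": -13,"dy": 33.5,"rz": 0.1366},
    {"dx": -13,"dy": 33.5,"rz": 0.1366},
    {"dx": -13,"dy": 33.5,"rz": 0.1366},
    {"dx": -13,"dy": 33.5,"rz": 0.1366},
    {"dx": -13,"dy": 33.5,"rz": 0.1366}
  ]
}}

```text
schema error: expected keys dx, dy, dz, rx, ry, rz, fingers
```

Call:
{"method": "move_arm", "body": {
  "commands": [
    {"dz": -40},
    {"dz": -40},
    {},
    {}
  ]
}}

```text
schema error: expected keys dx, dy, dz, rx, ry, rz, fingers
```

```bash
cat >> h.py <<'E'
def shot(n,name):
    c=arm.calibration(n); im=arm.camera(n); cv2.imwrite(f"pics/{name}.png",im); return c,im
E
python3 - <<'E'
from h import *
c,im=shot("wrist","w1"); s=arm.read_state(); print(s["t"],s["q"],s["tool_pos"],s["eef_rot"])
shot("scene","s1")
E
```

```text
0.2 [-2.10090021e-01  1.58850728e-01  1.59774563e+00  2.35866919e-05
  1.38619648e+00 -2.10060615e-01] [5.74714767e-01 5.09356832e-05 3.03271975e-01] [[ 3.39091540e-05  9.99999316e-01 -1.16895719e-03]
 [ 9.99999962e-01 -3.35900835e-05  2.72971626e-04]
 [ 2.72932174e-04 -1.16896640e-03 -9.99999280e-01]]
```

View pics/w1.png

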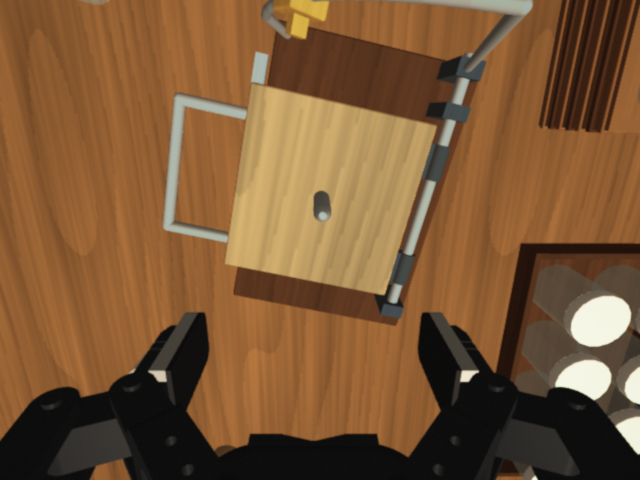

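View pics/s1.png

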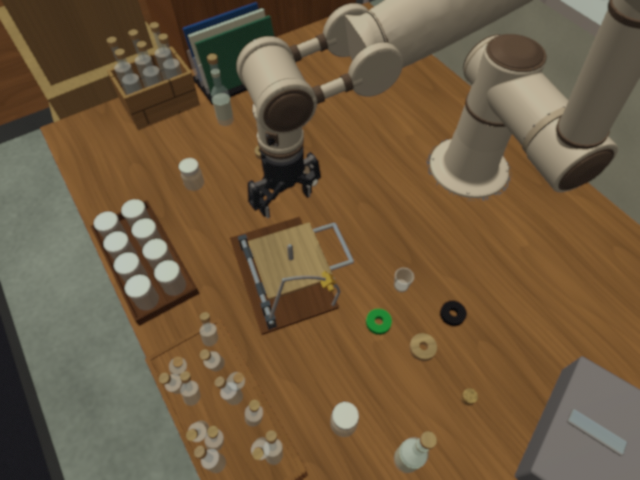

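All keys are required; nothing moved. Resending in full form.

Call:
{"method": "move_arm", "body": {
  "commands": [
    {"dx": -13,"dy": 33.5,"dz": 0,"rx": 0,"ry": 0,"rz": 0.1366,"fingers": 1},
    {"dx": -13,"dy": 33.5,"dz": 0,"rx": 0,"ry": 0,"rz": 0.1366,"fingers": 1},
    {"dx": -13,"dy": 33.5,"dz": 0,"rx": 0,"ry": 0,"rz": 0.1366,"fingers": 1},
    {"dx": -13,"dy": 33.5,"dz": 0,"rx": 0,"ry": 0,"rz": 0.1366,"fingers": 1},
    {"dx": -13,"dy": 33.5,"dz": 0,"rx": 0,"ry": 0,"rz": 0.1366,"fingers": 1},
    {"dx": -13,"dy": 33.5,"dz": 0,"rx": 0,"ry": 0,"rz": 0.1366,"fingers": 1},
    {"dx": -13,"dy": 33.5,"dz": 0,"rx": 0,"ry": 0,"rz": 0.1366,"fingers": 1},
    {"dx": -13,"dy": 33.5,"dz": 0,"rx": 0,"ry": 0,"rz": 0.1366,"fingers": 1},
    {"dx": -13,"dy": 33.5,"dz": 0,"rx": 0,"ry": 0,"rz": 0.1366,"fingers": 1},
    {"dx": -13,"dy": 33.5,"dz": 0,"rx": 0,"ry": 0,"rz": 0.1366,"fingers": 1}
  ]
}}

```text
t: 1.25
tool_pos: [0.4442, 0.3363, 0.3038]
eef_rot: [[-0.98, 0.198, 0.0], [0.198, 0.98, -0.0], [-0.0, -0.0, -1.0]]
force: [0.8, -0.6, -0.0]
finger_gap: 0.0853
```

Call:
{"method": "move_arm", "body": {
  "commands": [
    {"dx": 0,"dy": 0,"dz": -40,"rx": 0,"ry": 0,"rz": 0,"fingers": 1},
    {"dx": 0,"dy": 0,"dz": -40,"rx": 0,"ry": 0,"rz": 0,"fingers": 1},
    {"dx": 0,"dy": 0,"dz": 0,"rx": 0,"ry": 0,"rz": 0,"fingers": 1},
    {"dx": 0,"dy": 0,"dz": 0,"rx": 0,"ry": 0,"rz": 0,"fingers": 1}
  ]
}}

```text
t: 1.65
tool_pos: [0.4449, 0.3348, 0.2241]
eef_rot: [[-0.979, 0.204, -0.001], [0.204, 0.979, -0.001], [0.001, -0.001, -1.0]]
force: [0.1, -0.5, 0.2]
finger_gap: 0.0855
```

```bash
python3 - <<'E'
from h import *
np.set_printoptions(precision=4,suppress=True)
s=arm.read_state(); print(s["t"],s["q"],s["tool_pos"],s["eef_rot"])
c,im=shot("wrist","w2"); 
shot("scene","s2")
print(plane(c,320,240,.02))
E
```

```text
1.65 [ 0.4282  0.1866  1.7286 -0.      1.2277 -0.9376] [0.4449 0.3348 0.2241] [[-0.9791  0.2035 -0.0011]
 [ 0.2035  0.9791 -0.0005]
 [ 0.001  -0.0008 -1.    ]]
[0.4571 0.3379 0.02  ]
```

View pics/w2.png

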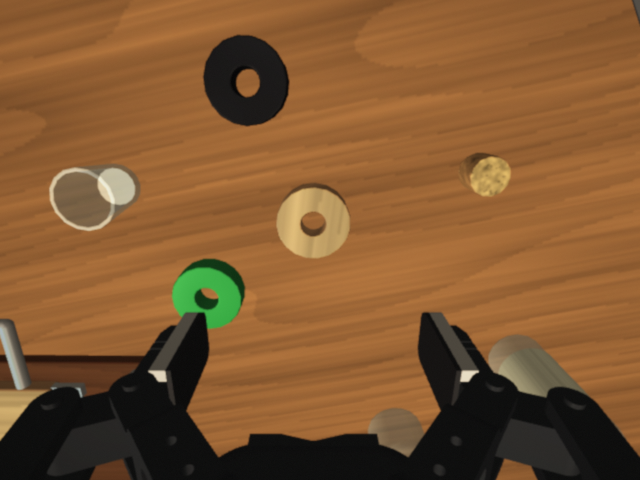

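View pics/s2.png

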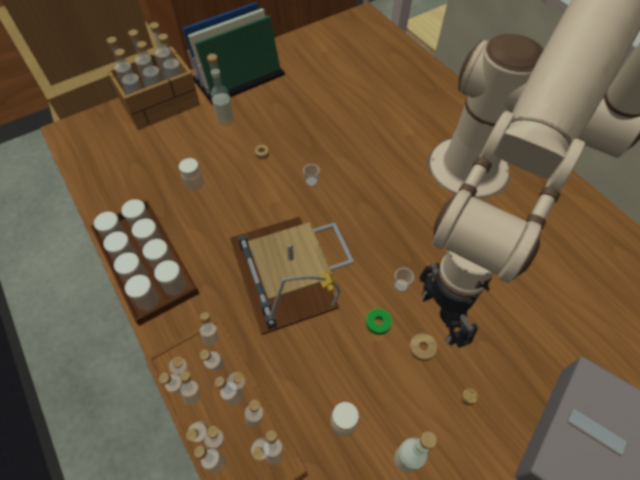

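```bash
cat >> h.py <<'E'
def wood(im,roi):
    x,y,W,H=roi; hsv=cv2.cvtColor(im,cv2.COLOR_BGR2HSV)[y:y+H,x:x+W]
    return hsv
E
python3 - <<'E'
from h import *
np.set_printoptions(precision=4,suppress=True)
im=cv2.imread("pics/w2.png");c=arm.calibration("wrist")
hsv=cv2.cvtColor(im,cv2.COLOR_BGR2HSV)
for p in((295,222),(335,240),(400,240),(313,223),(320,195)):print(p,hsv[p[1],p[0]])
m=((hsv[...,1]<150)&(hsv[...,2]>150)).astype(np.uint8); mm=np.zeros_like(m);mm[170:270,260:370]=m[170:270,260:370]
cs,_=cv2.findContours(mm,cv2.RETR_CCOMP,cv2.CHAIN_APPROX_NONE)
for k in cs:
    if len(k)>30:
        e=cv2.fitEllipse(k);print(e,plane(c,*e[0],.02), plane(c,e[0][0]+e[1][0]/2,e[0][1],.02)-plane(c,e[0][0]-e[1][0]/2,e[0][1],.02))
s=arm.calibration("scene")
print("narrow",plane(s,262,151,.02),"jarR",plane(s,192,185,.0),"cupR",plane(s,312,180,0.01))
E
```

```text
(295, 222) [ 19 116 224]
(335, 240) [ 19 121 191]
(400, 240) [ 14 169 160]
(313, 223) [ 14 166 152]
(320, 195) [ 19 123 178]
((312.61517333984375, 222.75833129882812), (69.54681396484375, 73.292724609375), 93.64159393310547) [0.4455 0.336  0.02  ] [0.0109 0.0526 0.    ]
((312.7648010253906, 223.8701934814453), (25.651870727539062, 25.994888305664062), 60.204463958740234) [0.4464 0.3359 0.02  ] [0.004  0.0194 0.    ]
narrow [ 0.4628 -0.3427  0.02  ] jarR [ 0.6745 -0.3542  0.    ] cupR [ 0.397  -0.1871  0.01  ]
```

Call:
{"method": "move_arm", "body": {
  "commands": [
    {"dx": 0.6,"dy": 1.2,"dz": -38,"rx": 0,"ry": 0,"rz": 0,"fingers": 1},
    {"dx": 0,"dy": 0,"dz": -38,"rx": 0,"ry": 0,"rz": 0,"fingers": 1},
    {"dx": 0,"dy": 0,"dz": -38,"rx": 0,"ry": 0,"rz": 0,"fingers": 1},
    {"dx": 0,"dy": 0,"dz": -38,"rx": 0,"ry": 0,"rz": 0,"fingers": 1},
    {"dx": 0,"dy": 0,"dz": 0,"rx": 0,"ry": 0,"rz": 0,"fingers": 1},
    {"dx": 0,"dy": 0,"dz": 0,"rx": 0,"ry": 0,"rz": 0,"fingers": 1}
  ]
}}

```text
t: 2.35
tool_pos: [0.4469, 0.3366, 0.0739]
eef_rot: [[-0.979, 0.204, 0.002], [0.204, 0.979, 0.001], [-0.002, 0.001, -1.0]]
force: [0.1, 0.2, -0.3]
finger_gap: 0.0856
```

Call:
{"method": "move_arm", "body": {
  "commands": [
    {"dx": 0,"dy": 0,"dz": 0,"rx": 0,"ry": 0,"rz": 0,"fingers": -1},
    {"dx": 0,"dy": 0,"dz": 0,"rx": 0,"ry": 0,"rz": 0,"fingers": -1},
    {"dx": 0,"dy": 0,"dz": 0,"rx": 0,"ry": 0,"rz": 0,"fingers": -1},
    {"dx": 0,"dy": 0,"dz": 0,"rx": 0,"ry": 0,"rz": 0,"fingers": -1},
    {"dx": 0,"dy": 0,"dz": 0,"rx": 0,"ry": 0,"rz": 0,"fingers": -1},
    {"dx": 0,"dy": 0,"dz": 0,"rx": 0,"ry": 0,"rz": 0,"fingers": -1}
  ]
}}

```text
t: 2.95
tool_pos: [0.4477, 0.3371, 0.0756]
eef_rot: [[-0.979, 0.203, 0.005], [0.203, 0.979, 0.002], [-0.004, 0.003, -1.0]]
force: [-2.3, -2.0, 10.5]
finger_gap: 0.0551
```

```bash
python3 - <<'E'
from h import *
np.set_printoptions(precision=4,suppress=True)
s=arm.read_state(); print(s["t"],s["tool_pos"],s["force"],s["finger_gap"])
c,im=shot("wrist","w3")
E
```

```text
2.95 [0.4477 0.3371 0.0756] [-2.272  -1.9766 10.4836] 0.055148598582705134
```

View pics/w3.png

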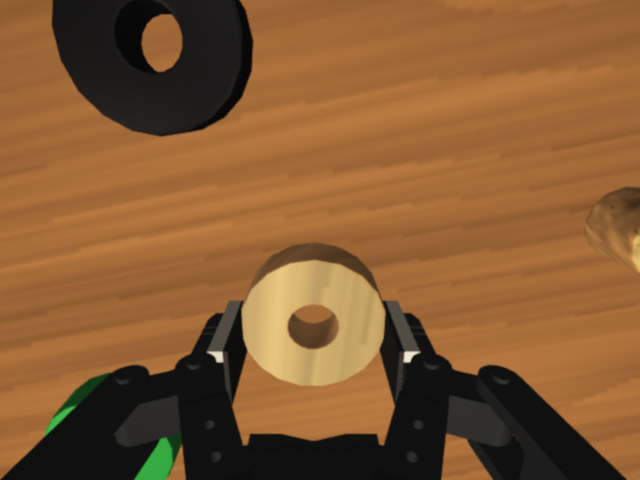

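Call:
{"method": "move_arm", "body": {
  "commands": [
    {"dx": 0,"dy": 0,"dz": 10,"rx": 0,"ry": 0,"rz": 0,"fingers": -1},
    {"dx": 0,"dy": 0,"dz": 40,"rx": 0,"ry": 0,"rz": 0,"fingers": -1},
    {"dx": 0,"dy": 0,"dz": 40,"rx": 0,"ry": 0,"rz": 0,"fingers": -1},
    {"dx": 0,"dy": 0,"dz": 40,"rx": 0,"ry": 0,"rz": 0,"fingers": -1},
    {"dx": 0,"dy": 0,"dz": 40,"rx": 0,"ry": 0,"rz": 0,"fingers": -1},
    {"dx": 0,"dy": 0,"dz": 40,"rx": 0,"ry": 0,"rz": 0,"fingers": -1},
    {"dx": 0,"dy": 0,"dz": 0,"rx": 0,"ry": 0,"rz": 0,"fingers": -1},
    {"dx": 0,"dy": 0,"dz": 0,"rx": 0,"ry": 0,"rz": 0,"fingers": -1}
  ]
}}

```text
t: 3.8
tool_pos: [0.4461, 0.3365, 0.2842]
eef_rot: [[-0.979, 0.203, 0.004], [0.203, 0.979, 0.002], [-0.003, 0.002, -1.0]]
force: [-0.4, -0.1, -1.1]
finger_gap: 0.0556
```

```bash
cat >> h.py <<'E'
def ring(im,roi):
    hsv=cv2.cvtColor(im,cv2.COLOR_BGR2HSV)
    x,y,W,H=roi
    m=((hsv[...,1]<150)&(hsv[...,2]>140)&(hsv[...,0]>10)&(hsv[...,0]<30)&(hsv[...,1]>60)).astype(np.uint8); mm=np.zeros_like(m);mm[y:y+H,x:x+W]=m[y:y+H,x:x+W]
    cs,_=cv2.findContours(mm,cv2.RETR_CCOMP,cv2.CHAIN_APPROX_NONE)
    return [(len(k),cv2.fitEllipse(k)) for k in cs if len(k)>30]
E
python3 - <<'E'
from h import *
np.set_printoptions(precision=4,suppress=True)
s=arm.read_state(); print(s["t"],s["tool_pos"],s["force"],s["finger_gap"],s["eef_rot"])
c,im=shot("wrist","w4")
T=s["tool_pos"];R=s["eef_rot"]
for h in(.05,.055,.06):
  for n,e in ring(im,(220,220,190,190)): print(n,e,(plane(c,*e[0],T[2]-h)-T)@R)
E
```

```text
3.8 [0.4461 0.3365 0.2842] [-0.3806 -0.0621 -1.0968] 0.055643267372837465 [[-0.9791  0.2033  0.0038]
 [ 0.2033  0.9791  0.0017]
 [-0.0033  0.0025 -1.    ]]
122 ((370.7890625, 391.5572814941406), (26.986303329467773, 38.183197021484375), 1.409082055091858) [-0.0208  0.0232  0.0501]
384 ((312.7793884277344, 322.68109130859375), (125.38521575927734, 143.33958435058594), 90.5054931640625) [0.0105 0.0003 0.05  ]
137 ((312.403076171875, 326.2344970703125), (45.12522888183594, 50.41814422607422), 87.6064453125) [0.009  0.0001 0.05  ]
122 ((370.7890625, 391.5572814941406), (26.986303329467773, 38.183197021484375), 1.409082055091858) [-0.0253  0.0242  0.0551]
384 ((312.7793884277344, 322.68109130859375), (125.38521575927734, 143.33958435058594), 90.5054931640625) [0.0074 0.0003 0.055 ]
137 ((312.403076171875, 326.2344970703125), (45.12522888183594, 50.41814422607422), 87.6064453125) [0.0058 0.0001 0.055 ]
122 ((370.7890625, 391.5572814941406), (26.986303329467773, 38.183197021484375), 1.409082055091858) [-0.0297  0.0251  0.0602]
384 ((312.7793884277344, 322.68109130859375), (125.38521575927734, 143.33958435058594), 90.5054931640625) [0.0043 0.0003 0.06  ]
137 ((312.403076171875, 326.2344970703125), (45.12522888183594, 50.41814422607422), 87.6064453125) [0.0026 0.0001 0.06  ]
```

View pics/w4.png

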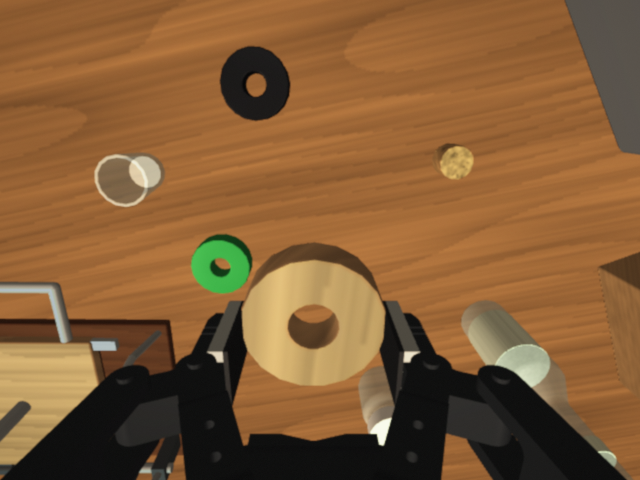

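```bash
python3 - <<'E'
from h import *
np.set_printoptions(precision=4,suppress=True)
s=arm.read_state();T=s["tool_pos"];R=s["eef_rot"];c=arm.calibration("wrist")
C=ray(c,0,0)[0]; print("cam in tool",(C-T)@R, "axis",c["R"][2]@R)
for h in(.05,.055,.06,.065):
    X=T+R@np.array([.004,0,h]); print(h,"depth",(c["R"]@X+c["t"])[2],proj(c,X))
# w3: tool at pose
dT=np.array([.4477,.3371,.0756])-T
c3=dict(c); c3["t"]=c["t"]-c["R"]@dT
im=cv2.imread("pics/w3.png")
for n,e in ring(im,(220,220,190,190)): print(n,e,plane(c3,*e[0],.02))
E
```

```text
cam in tool [ 0.0845  0.0005 -0.0689] axis [-0.3271 -0.0008  0.945 ]
0.05 depth 0.13873474949490416 [311.9744 337.7592]
0.055 depth 0.14345974709796627 [312.0226 330.2344]
0.06 depth 0.14818474470102838 [312.0677 323.1894]
0.065 depth 0.1529097423040905 [312.11   316.5799]
385 ((312.6919860839844, 322.7036437988281), (125.45023345947266, 143.82949829101562), 90.67420196533203) [0.441  0.3388 0.02  ]
134 ((312.1510314941406, 326.3082580566406), (45.13086700439453, 49.61015319824219), 87.0959243774414) [0.4425 0.3382 0.02  ]
```

Call:
{"method": "move_arm", "body": {
  "commands": [
    {"dx": 0,"dy": 0,"dz": 40,"rx": 0,"ry": 0,"rz": 0,"fingers": -1},
    {"dx": 13.9,"dy": -32.6,"dz": 20,"rx": 0,"ry": 0,"rz": 0,"fingers": -1},
    {"dx": 13.9,"dy": -32.6,"dz": 0,"rx": 0,"ry": 0,"rz": 0,"fingers": -1},
    {"dx": 13.9,"dy": -32.6,"dz": 0,"rx": 0,"ry": 0,"rz": 0,"fingers": -1},
    {"dx": 13.9,"dy": -32.6,"dz": 0,"rx": 0,"ry": 0,"rz": 0,"fingers": -1},
    {"dx": 13.9,"dy": -32.6,"dz": 0,"rx": 0,"ry": 0,"rz": 0,"fingers": -1},
    {"dx": 13.9,"dy": -32.6,"dz": 0,"rx": 0,"ry": 0,"rz": 0,"fingers": -1},
    {"dx": 13.9,"dy": -32.6,"dz": 0,"rx": 0,"ry": 0,"rz": 0,"fingers": -1},
    {"dx": 13.9,"dy": -32.6,"dz": 0,"rx": 0,"ry": 0,"rz": 0,"fingers": -1},
    {"dx": 13.9,"dy": -32.6,"dz": 0,"rx": 0,"ry": 0,"rz": 0,"fingers": -1}
  ]
}}

```text
t: 4.85
tool_pos: [0.5703, 0.0415, 0.3398]
eef_rot: [[-0.979, 0.203, -0.004], [0.203, 0.979, 0.001], [0.004, -0.0, -1.0]]
force: [0.3, 0.8, -0.4]
finger_gap: 0.0554
```

Call:
{"method": "move_arm", "body": {
  "commands": [
    {"dx": 13.9,"dy": -32.6,"dz": 0,"rx": 0,"ry": 0,"rz": 0,"fingers": -1},
    {"dx": 0,"dy": 0,"dz": -40,"rx": 0,"ry": 0,"rz": 0,"fingers": -1},
    {"dx": 0,"dy": 0,"dz": -40,"rx": 0,"ry": 0,"rz": 0,"fingers": -1},
    {"dx": 0,"dy": 0,"dz": -40,"rx": 0,"ry": 0,"rz": 0,"fingers": -1},
    {"dx": 0,"dy": 0,"dz": -20,"rx": 0,"ry": 0,"rz": 0,"fingers": -1},
    {"dx": 0,"dy": 0,"dz": 0,"rx": 0,"ry": 0,"rz": 0,"fingers": -1},
    {"dx": 0,"dy": 0,"dz": 0,"rx": 0,"ry": 0,"rz": 0,"fingers": -1}
  ]
}}

```text
t: 5.55
tool_pos: [0.5841, 0.0103, 0.2013]
eef_rot: [[-0.979, 0.203, -0.002], [0.203, 0.979, 0.0], [0.002, -0.0, -1.0]]
force: [0.1, 0.8, -0.2]
finger_gap: 0.0556
```

```bash
python3 - <<'E'
from h import *
np.set_printoptions(precision=4,suppress=True)
s=arm.read_state(); print(s["t"],s["tool_pos"],s["force"],s["finger_gap"])
c,im=shot("wrist","w5"); cv2.imwrite("pics/w5c.png",cv2.resize(im[220:420,213:413],(600,600)))
c,im=shot("scene","s5");cv2.imwrite("pics/s5c.png",cv2.resize(im[170:340,200:370],(600,600)))
c,im=shot("side","d5");cv2.imwrite("pics/d5c.png",cv2.resize(im[130:290,260:420],(600,600)))
E
```

```text
5.55 [0.5841 0.0103 0.2013] [ 0.1126  0.7727 -0.1766] 0.05559480864431053
```

View pics/w5c.png

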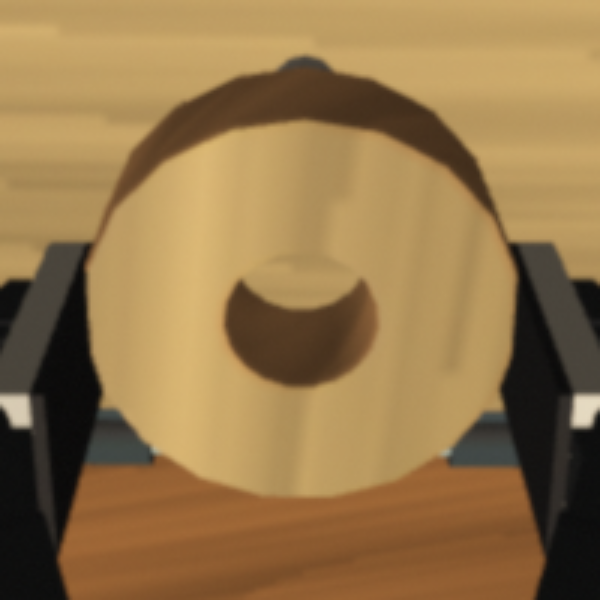

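View pics/s5c.png

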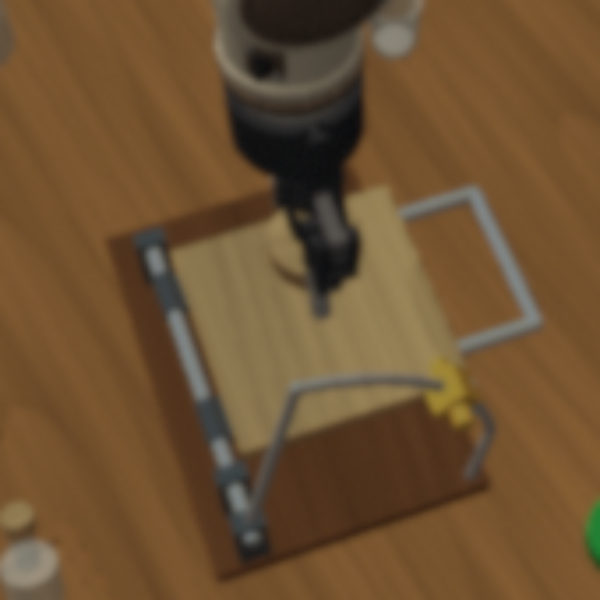

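View pics/d5c.png

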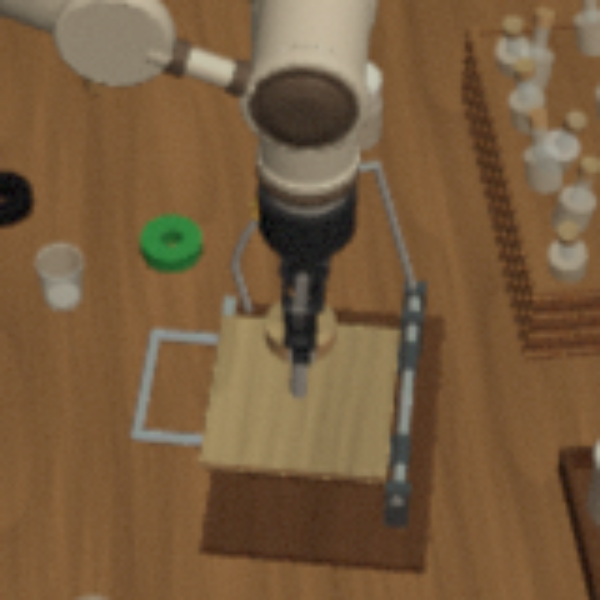

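```bash
python3 - <<'E'
from h import *
np.set_printoptions(precision=4,suppress=True)
c=arm.calibration("wrist");s=arm.read_state()
ex=np.array([.979,-.204,0])
P=np.array([.581,.0115,.056])
print(proj(c,P-.007*ex), "seen ~ (314.7,239.5)")
print(plane(c,314.7,239.5,.056)+.007*ex)
im=cv2.imread("pics/w0c.png")
# peg tip re-measure in w0: dark blob contour
im=cv2.imread("pics/wrist0.png"); g=cv2.cvtColor(im,cv2.COLOR_BGR2HSV)[175:235,300:345]
m=(g[...,1]<70).astype(np.uint8); cs,_=cv2.findContours(m,cv2.RETR_EXTERNAL,cv2.CHAIN_APPROX_NONE)
k=max(cs,key=cv2.contourArea); print(cv2.boundingRect(k), k[:,0,:].mean(0)+[300,175])
E
```

```text
[313.3836 233.7915] seen ~ (314.7,239.5)
[0.5848 0.0115 0.056 ]
(14, 17, 17, 29) [321.6667 206.2029]
```

```bash
python3 - <<'E'
from h import *
np.set_printoptions(precision=4,suppress=True)
s,d=[arm.calibration(n) for n in("scene","side")]
S=cv2.imread("pics/scene0.png");D=cv2.imread("pics/side0.png");D1=cv2.imread("pics/d5.png")
for im,(x,y,w,h),nm in((S,(275,233,30,35),"ps"),(D,(325,210,30,35),"pd")):
    cv2.imwrite(f"pics/{nm}.png",cv2.resize(im[y:y+h,x:x+w],None,fx=16,fy=16,interpolation=cv2.INTER_NEAREST))
for nm,c,tip,foot in(("scene",s,(289.7,245),(290.7,259)),("side",d,(340,222.8),(340,235))):
    print(nm,plane(c,*tip,.112),plane(c,*foot,.056))
    P=np.array([.581,.0115,.056]);print(proj(c,P),proj(c,P+[0,0,.056]))
E
```

```text
scene [0.5821 0.0136 0.112 ] [0.5841 0.0162 0.056 ]
[290.7835 256.8919] [289.6577 244.0961]
side [0.5819 0.0111 0.112 ] [0.5822 0.0078 0.056 ]
[339.5005 234.1247] [339.685  222.7253]
```

View pics/ps.png

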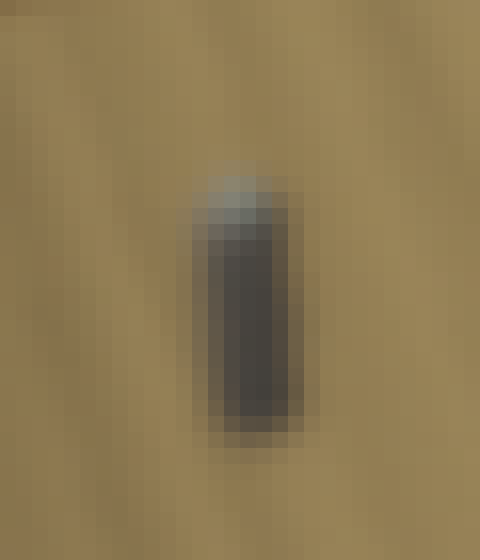

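View pics/pd.png

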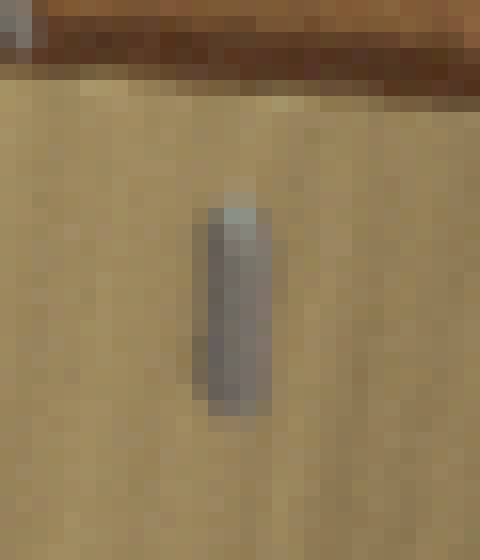

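Call:
{"method": "move_arm", "body": {
  "commands": [
    {"dx": 3,"dy": 0,"dz": -4,"rx": 0,"ry": 0,"rz": 0,"fingers": -1},
    {"dx": 0,"dy": 0,"dz": -4,"rx": 0,"ry": 0,"rz": 0,"fingers": -1},
    {"dx": 0,"dy": 0,"dz": 0,"rx": 0,"ry": 0,"rz": 0,"fingers": -1}
  ]
}}

```text
t: 6.0
tool_pos: [0.5874, 0.0102, 0.1934]
eef_rot: [[-0.979, 0.203, -0.001], [0.203, 0.979, 0.0], [0.001, -0.0, -1.0]]
force: [0.5, 0.0, -0.5]
finger_gap: 0.0554
```

Call:
{"method": "move_arm", "body": {
  "commands": [
    {"dx": 0,"dy": 0,"dz": -3,"rx": 0,"ry": 0,"rz": 0,"fingers": -1},
    {"dx": 0,"dy": 0,"dz": -2,"rx": 0,"ry": 0,"rz": 0,"fingers": -1},
    {"dx": 0,"dy": 0,"dz": 0,"rx": 0,"ry": 0,"rz": 0,"fingers": -1}
  ]
}}

```text
t: 6.3
tool_pos: [0.5873, 0.0102, 0.1884]
eef_rot: [[-0.979, 0.203, -0.001], [0.203, 0.979, 0.0], [0.001, 0.0, -1.0]]
force: [-0.2, -0.1, 0.3]
finger_gap: 0.055
```

```bash
python3 - <<'E'
from h import *
np.set_printoptions(precision=4,suppress=True)
s=arm.read_state(); print(s["t"],s["tool_pos"],s["force"],s["moment"],s["finger_gap"])
c,im=shot("wrist","w6"); cv2.imwrite("pics/w6c.png",cv2.resize(im[220:420,213:413],(600,600)))
E
```

```text
6.3 [0.5873 0.0102 0.1884] [-0.2028 -0.0727  0.2677] [-0.0612 -0.0496 -0.0093] 0.05499714659397715
```

View pics/w6c.png

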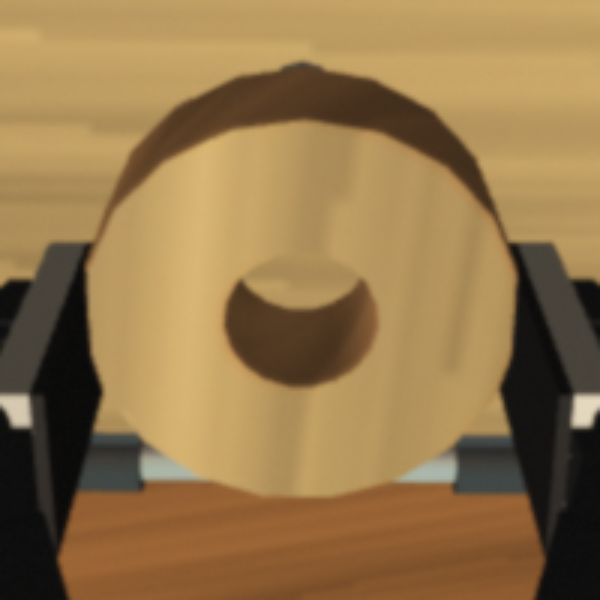

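Call:
{"method": "move_arm", "body": {
  "commands": [
    {"dx": 0,"dy": 0,"dz": -3,"rx": 0,"ry": 0,"rz": 0,"fingers": -1},
    {"dx": 0,"dy": 0,"dz": -3,"rx": 0,"ry": 0,"rz": 0,"fingers": -1},
    {"dx": 0,"dy": 0,"dz": 0,"rx": 0,"ry": 0,"rz": 0,"fingers": -1}
  ]
}}

```text
t: 6.65
tool_pos: [0.5872, 0.0103, 0.1822]
eef_rot: [[-0.979, 0.203, -0.001], [0.203, 0.979, 0.0], [0.001, -0.0, -1.0]]
force: [0.0, -0.4, -0.0]
finger_gap: 0.0553
```

```bash
python3 - <<'E'
from h import *
np.set_printoptions(precision=4,suppress=True)
s=arm.read_state(); print(s["t"],s["tool_pos"],s["force"],s["moment"],s["finger_gap"])
c,im=shot("wrist","w7"); cv2.imwrite("pics/w7c.png",cv2.resize(im[220:420,213:413],(600,600)))
E
```

```text
6.65 [0.5872 0.0103 0.1822] [ 0.0444 -0.3692 -0.0413] [0.0494 0.0312 0.0361] 0.05527354955885422
```

View pics/w7c.png

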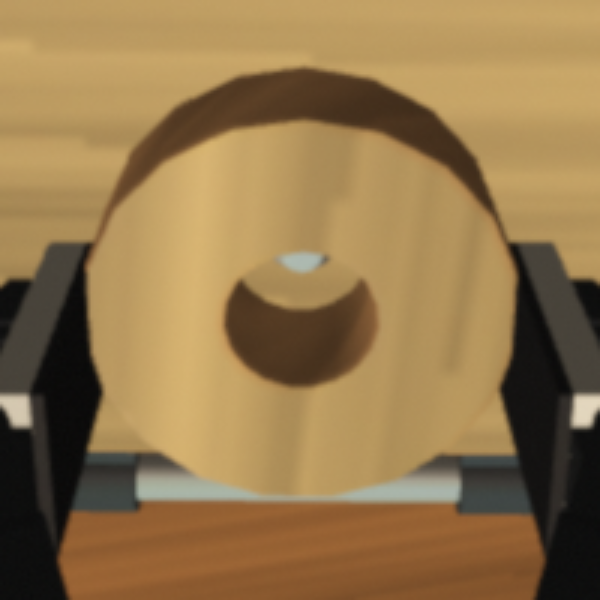

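```bash
python3 - <<'E'
from h import *
np.set_printoptions(precision=4,suppress=True)
for i in range(2):
    s=arm.read_state();T=s["tool_pos"];R=s["eef_rot"];c=arm.calibration("wrist")
    C=ray(c,0,0)[0]; print("cam in tool",(C-T)@R, "axis",c["R"][2]@R,"world axis",c["R"][2],C-T, s["t"])
def tool(u,v,h): 
    return (plane(c,u,v,T[2]-h)-T)@R
zt=T[2]-.112
print("tip +x edge", tool(213+302/3,220+271/3,zt))
for h in(.055,.057,.059,.061):
    print(h,[tool(313.4,220+v/3,h)[0] for v in(120,497,255,387)],[tool(313.4,220+v/3,h+.02)[0] for v in(68,310)])
E
```

```text
cam in tool [ 0.0845  0.0004 -0.069 ] axis [-0.3271 -0.0008  0.945 ] world axis [ 0.3194 -0.0672 -0.9453] [-0.0826  0.0176  0.069 ] 6.7
cam in tool [ 0.0845  0.0004 -0.069 ] axis [-0.3271 -0.0008  0.945 ] world axis [ 0.3194 -0.0672 -0.9453] [-0.0826  0.0176  0.069 ] 6.7
tip +x edge [0.0037 0.0006 0.0705]
0.055 [np.float64(0.03323156334718386), np.float64(-0.02223633635558711), np.float64(0.014954632072182037), np.float64(-0.004561757088444476)] [np.float64(0.03266192088174631), np.float64(-0.005461477125177974)]
0.057 [np.float64(0.032404571629963956), np.float64(-0.02395779760041418), np.float64(0.013832908479927016), np.float64(-0.00599819992348038)] [np.float64(0.03194185951070575), np.float64(-0.006710941446328401)]
0.059 [np.float64(0.03157757991274395), np.float64(-0.025679258845241137), np.float64(0.012711184887671999), np.float64(-0.007434642758516392)] [np.float64(0.0312217981396652), np.float64(-0.007960405767478827)]
0.061 [np.float64(0.03075058819552406), np.float64(-0.027400720090068206), np.float64(0.011589461295416976), np.float64(-0.008871085593552298)] [np.float64(0.030501736768624752), np.float64(-0.009209870088629144)]
```

Call:
{"method": "move_arm", "body": {
  "commands": [
    {"dx": -3.4,"dy": 0.9,"dz": 0,"rx": 0,"ry": 0,"rz": 0,"fingers": -1},
    {"dx": 0,"dy": 0,"dz": -3,"rx": 0,"ry": 0,"rz": 0,"fingers": -1},
    {"dx": 0,"dy": 0,"dz": -3,"rx": 0,"ry": 0,"rz": 0,"fingers": -1},
    {"dx": 0,"dy": 0,"dz": 0,"rx": 0,"ry": 0,"rz": 0,"fingers": -1}
  ]
}}

```text
t: 7.1
tool_pos: [0.5838, 0.0111, 0.1762]
eef_rot: [[-0.979, 0.203, -0.001], [0.203, 0.979, 0.0], [0.001, -0.0, -1.0]]
force: [0.4, -0.2, -0.7]
finger_gap: 0.0556
```

```bash
python3 - <<'E'
from h import *
np.set_printoptions(precision=4,suppress=True)
s=arm.read_state(); print(s["t"],s["tool_pos"],s["force"],s["moment"],s["finger_gap"])
c,im=shot("wrist","w8"); cv2.imwrite("pics/w8c.png",cv2.resize(im[220:420,213:413],(600,600)))
E
```

```text
7.1 [0.5838 0.0111 0.1762] [ 0.4318 -0.2457 -0.665 ] [ 0.0289  0.005  -0.0235] 0.05556303695451228
```

View pics/w8c.png

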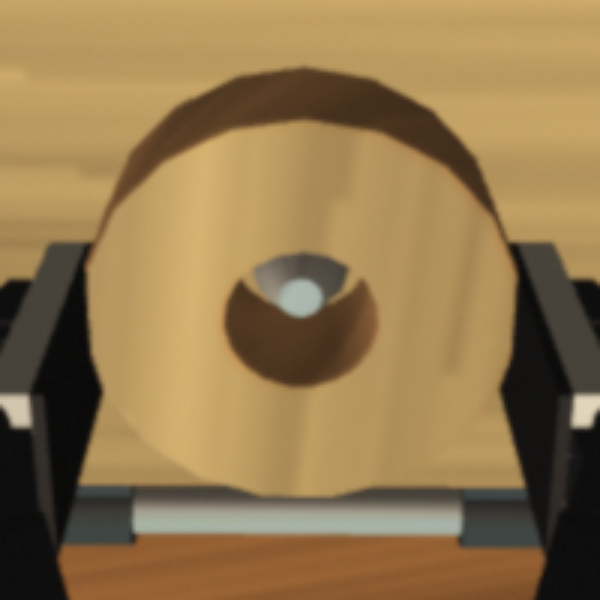

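```bash
python3 - <<'E'
from h import *
s=arm.read_state();T=s["tool_pos"];R=s["eef_rot"];c=arm.calibration("wrist")
def tool(u,v,h): return (plane(c,u,v,T[2]-h)-T)@R
print("tip",tool(313.3,319.3,T[2]-.112))
for h in(.055,.057,.059):
    print(h,tool(313.4,220+254/3,h)/2+tool(313.4,220+387/3,h)/2)
E
```

```text
tip [0.00303245 0.00049041 0.06450996]
0.055 [0.00530295 0.0005298  0.05500364]
0.057 [0.00402511 0.00053098 0.05700276]
0.059 [0.00274726 0.00053216 0.05900188]
```

Call:
{"method": "move_arm", "body": {
  "commands": [
    {"dx": 0.8,"dy": 0,"dz": -5,"rx": 0,"ry": 0,"rz": 0,"fingers": -1},
    {"dx": 0,"dy": 0,"dz": -5,"rx": 0,"ry": 0,"rz": 0,"fingers": -1},
    {"dx": 0,"dy": 0,"dz": 0,"rx": 0,"ry": 0,"rz": 0,"fingers": -1}
  ]
}}

```text
t: 7.45
tool_pos: [0.5844, 0.0112, 0.1657]
eef_rot: [[-0.979, 0.203, -0.002], [0.203, 0.979, 0.0], [0.002, -0.0, -1.0]]
force: [-0.3, 0.3, 0.2]
finger_gap: 0.0551
```

Call:
{"method": "move_arm", "body": {
  "commands": [
    {"dx": 0,"dy": 0,"dz": -6,"rx": 0,"ry": 0,"rz": 0,"fingers": -1},
    {"dx": 0,"dy": 0,"dz": -6,"rx": 0,"ry": 0,"rz": 0,"fingers": -1},
    {"dx": 0,"dy": 0,"dz": -6,"rx": 0,"ry": 0,"rz": 0,"fingers": -1},
    {"dx": 0,"dy": 0,"dz": -6,"rx": 0,"ry": 0,"rz": 0,"fingers": -1},
    {"dx": 0,"dy": 0,"dz": 0,"rx": 0,"ry": 0,"rz": 0,"fingers": -1}
  ]
}}

```text
t: 7.95
tool_pos: [0.5842, 0.0112, 0.1415]
eef_rot: [[-0.979, 0.203, -0.002], [0.203, 0.979, 0.0], [0.002, -0.0, -1.0]]
force: [-0.3, -0.3, -0.7]
finger_gap: 0.0553
```

No contact so far; final ~9 mm in small steps.

Call:
{"method": "move_arm", "body": {
  "commands": [
    {"dx": 0,"dy": 0,"dz": -3,"rx": 0,"ry": 0,"rz": 0,"fingers": -1},
    {"dx": 0,"dy": 0,"dz": -3,"rx": 0,"ry": 0,"rz": 0,"fingers": -1},
    {"dx": 0,"dy": 0,"dz": -2,"rx": 0,"ry": 0,"rz": 0,"fingers": -1},
    {"dx": 0,"dy": 0,"dz": 0,"rx": 0,"ry": 0,"rz": 0,"fingers": -1}
  ]
}}

```text
t: 8.35
tool_pos: [0.5848, 0.0111, 0.1346]
eef_rot: [[-0.979, 0.203, -0.001], [0.203, 0.979, 0.0], [0.001, -0.0, -1.0]]
force: [-0.3, 0.1, 0.6]
finger_gap: 0.0551
```

Call:
{"method": "move_arm", "body": {
  "commands": [
    {"dx": 0,"dy": 0,"dz": -1,"rx": 0,"ry": 0,"rz": 0,"fingers": -1},
    {"dx": 0,"dy": 0,"dz": 0,"rx": 0,"ry": 0,"rz": 0,"fingers": -1}
  ]
}}

```text
t: 8.55
tool_pos: [0.585, 0.0111, 0.1339]
eef_rot: [[-0.979, 0.203, 0.0], [0.203, 0.979, -0.0], [-0.0, 0.0, -1.0]]
force: [0.4, -0.2, 0.1]
finger_gap: 0.0553
```

Call:
{"method": "move_arm", "body": {
  "commands": [
    {"dx": 0,"dy": 0,"dz": -1.5,"rx": 0,"ry": 0,"rz": 0,"fingers": -1},
    {"dx": 0,"dy": 0,"dz": 0,"rx": 0,"ry": 0,"rz": 0,"fingers": -1},
    {"dx": 0,"dy": 0,"dz": 0,"rx": 0,"ry": 0,"rz": 0,"fingers": -1}
  ]
}}

```text
t: 8.85
tool_pos: [0.585, 0.0111, 0.1324]
eef_rot: [[-0.979, 0.203, -0.0], [0.203, 0.979, 0.0], [0.0, -0.0, -1.0]]
force: [0.4, -0.1, 0.1]
finger_gap: 0.0553
```

Call:
{"method": "move_arm", "body": {
  "commands": [
    {"dx": 0,"dy": 0,"dz": -1,"rx": 0,"ry": 0,"rz": 0,"fingers": -1},
    {"dx": 0,"dy": 0,"dz": -1,"rx": 0,"ry": 0,"rz": 0,"fingers": -1},
    {"dx": 0,"dy": 0,"dz": 0,"rx": 0,"ry": 0,"rz": 0,"fingers": -1}
  ]
}}

```text
t: 9.15
tool_pos: [0.5852, 0.011, 0.1317]
eef_rot: [[-0.979, 0.203, -0.0], [0.203, 0.979, -0.0], [0.0, -0.0, -1.0]]
force: [-4.8, 0.1, 7.9]
finger_gap: 0.0553
```

Call:
{"method": "move_arm", "body": {
  "commands": [
    {"dx": 0,"dy": 0,"dz": 0,"rx": 0,"ry": 0,"rz": 0,"fingers": 0.8},
    {"dx": 0,"dy": 0,"dz": 0,"rx": 0,"ry": 0,"rz": 0,"fingers": 0.8},
    {"dx": 0,"dy": 0,"dz": 0,"rx": 0,"ry": 0,"rz": 0,"fingers": 0.8},
    {"dx": 0,"dy": 0,"dz": 0,"rx": 0,"ry": 0,"rz": 0,"fingers": 0.8},
    {"dx": 0,"dy": 0,"dz": 0,"rx": 0,"ry": 0,"rz": 0,"fingers": 0.8}
  ]
}}

```text
t: 9.65
tool_pos: [0.5849, 0.0111, 0.1303]
eef_rot: [[-0.979, 0.203, -0.0], [0.203, 0.979, 0.0], [0.0, 0.0, -1.0]]
force: [0.8, 0.0, -0.2]
finger_gap: 0.077
```

Call:
{"method": "move_arm", "body": {
  "commands": [
    {"dx": 0,"dy": 0,"dz": 20,"rx": 0,"ry": 0,"rz": 0,"fingers": 0.8},
    {"dx": 0,"dy": 0,"dz": 40,"rx": 0,"ry": 0,"rz": 0,"fingers": 1},
    {"dx": 0,"dy": 0,"dz": 40,"rx": 0,"ry": 0,"rz": 0,"fingers": 1},
    {"dx": 0,"dy": 0,"dz": 40,"rx": 0,"ry": 0,"rz": 0,"fingers": 1},
    {"dx": 0,"dy": 0,"dz": 20,"rx": 0,"ry": 0,"rz": 0,"fingers": 1},
    {"dx": 0,"dy": 0,"dz": 0,"rx": 0,"ry": 0,"rz": 0,"fingers": 1}
  ]
}}

```text
t: 10.25
tool_pos: [0.5867, 0.0108, 0.2948]
eef_rot: [[-0.979, 0.203, 0.008], [0.203, 0.979, -0.001], [-0.008, 0.0, -1.0]]
force: [-0.7, -0.2, 0.3]
finger_gap: 0.0853
```

```bash
python3 - <<'E'
from h import *
np.set_printoptions(precision=4,suppress=True)
s=arm.read_state(); print(s["t"],s["tool_pos"],s["force"],s["moment"],s["finger_gap"])
c,im=shot("wrist","w9");print(c)
for n,e in ring(im,(230,180,170,170)):print(n,e,plane(c,*e[0],.076))
E
```

```text
10.25 [0.5867 0.0108 0.2948] [-0.6686 -0.162   0.2729] [-0.0128 -0.0051  0.0325] 0.08530094275763823
{'fovy': 65.65894666634675, 'cx': 313.01809249605435, 'cy': 238.0389011310621, 'R': array([[ 0.2026,  0.9793, -0.0009],
       [ 0.9228, -0.1906,  0.3347],
       [ 0.3276, -0.0687, -0.9423]]), 't': array([-0.1296, -0.5807,  0.1791])}
32 ((389.9415283203125, 301.9996643066406), (0.004235123284161091, 16.320913314819336), 89.99958038330078) [0.6748 0.0613 0.076 ]
142 ((312.51806640625, 301.0003662109375), (0.016608908772468567, 70.68070983886719), 89.99940490722656) [ 0.6602 -0.0046  0.076 ]
584 ((314.3409729003906, 234.28814697265625), (121.55197143554688, 208.1656951904297), 90.12828063964844) [0.6003 0.0093 0.076 ]
90 ((312.62158203125, 214.0618896484375), (22.74666404724121, 31.77851104736328), 179.37600708007812) [0.5833 0.0114 0.076 ]
```

View pics/w9.png

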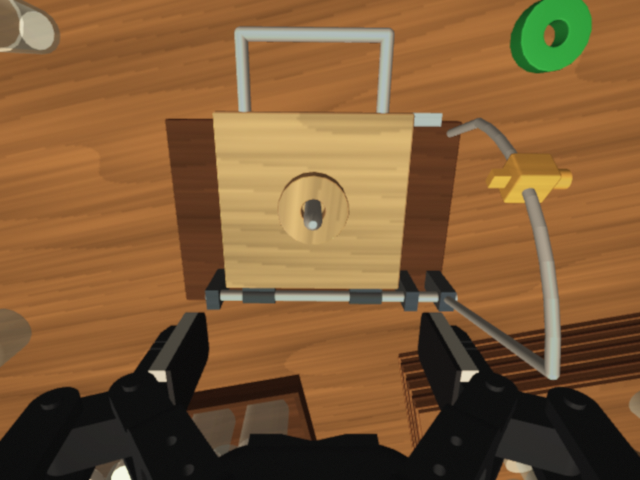

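Call:
{"method": "move_arm", "body": {
  "commands": [
    {"dx": -12.6,"dy": -35.9,"dz": 0,"rx": 0,"ry": 0,"rz": 0,"fingers": 1},
    {"dx": -12.6,"dy": -35.9,"dz": 0,"rx": 0,"ry": 0,"rz": 0,"fingers": 1},
    {"dx": -12.6,"dy": -35.9,"dz": 0,"rx": 0,"ry": 0,"rz": 0,"fingers": 1},
    {"dx": -12.6,"dy": -35.9,"dz": 0,"rx": 0,"ry": 0,"rz": 0,"fingers": 1},
    {"dx": -12.6,"dy": -35.9,"dz": 0,"rx": 0,"ry": 0,"rz": 0,"fingers": 1},
    {"dx": -12.6,"dy": -35.9,"dz": 0,"rx": 0,"ry": 0,"rz": 0,"fingers": 1},
    {"dx": -12.6,"dy": -35.9,"dz": 0,"rx": 0,"ry": 0,"rz": 0,"fingers": 1},
    {"dx": -12.6,"dy": -35.9,"dz": 0,"rx": 0,"ry": 0,"rz": 0,"fingers": 1},
    {"dx": -12.6,"dy": -35.9,"dz": 0,"rx": 0,"ry": 0,"rz": 0,"fingers": 1},
    {"dx": -12.6,"dy": -35.9,"dz": 0,"rx": 0,"ry": 0,"rz": 0,"fingers": 1}
  ]
}}

```text
t: 11.3
tool_pos: [0.4576, -0.3486, 0.2878]
eef_rot: [[-0.979, 0.203, -0.003], [0.203, 0.979, 0.003], [0.003, 0.003, -1.0]]
force: [-0.0, -0.7, 0.3]
finger_gap: 0.0853
```

Call:
{"method": "move_arm", "body": {
  "commands": [
    {"dx": 0,"dy": 0,"dz": -35,"rx": 0,"ry": 0,"rz": 0,"fingers": 1},
    {"dx": 0,"dy": 0,"dz": -35,"rx": 0,"ry": 0,"rz": 0,"fingers": 1},
    {"dx": 0,"dy": 0,"dz": 0,"rx": 0,"ry": 0,"rz": 0,"fingers": 1},
    {"dx": 0,"dy": 0,"dz": 0,"rx": 0,"ry": 0,"rz": 0,"fingers": 1}
  ]
}}

```text
t: 11.7
tool_pos: [0.4584, -0.3471, 0.2189]
eef_rot: [[-0.979, 0.203, -0.002], [0.203, 0.979, 0.003], [0.003, 0.002, -1.0]]
force: [-0.1, 0.3, -0.5]
finger_gap: 0.0855
```

```bash
python3 - <<'E'
from h import *
np.set_printoptions(precision=4,suppress=True)
s=arm.read_state(); print(s["t"],s["tool_pos"],s["q"],s["finger_gap"],s["eef_rot"])
c,im=shot("wrist","w10")
for n,e in ring(im,(200,120,220,190)):print(n,e,plane(c,*e[0],.02))
E
```

```text
11.7 [ 0.4584 -0.3471  0.2189] [-0.8582  0.2386  1.6785  0.      1.2283 -2.2243] 0.08548847224096397 [[-0.9791  0.2032 -0.0025]
 [ 0.2032  0.9791  0.0029]
 [ 0.003   0.0023 -1.    ]]
141 ((307.42974853515625, 230.06532287597656), (47.978797912597656, 50.79998016357422), 94.90262603759766) [ 0.4588 -0.3508  0.02  ]
72 ((307.2436218261719, 230.5369415283203), (25.397682189941406, 26.184389114379883), 80.33305358886719) [ 0.4592 -0.351   0.02  ]
```

View pics/w10.png

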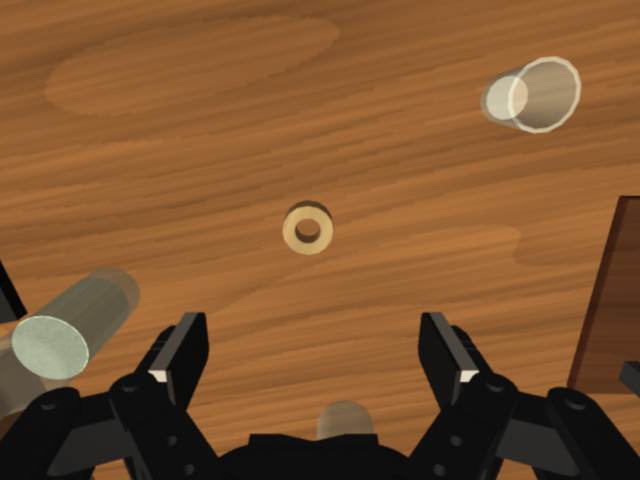

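Call:
{"method": "move_arm", "body": {
  "commands": [
    {"dx": -1.6,"dy": -3.3,"dz": -34,"rx": 0,"ry": 0,"rz": 0,"fingers": 1},
    {"dx": 0,"dy": 0,"dz": -34,"rx": 0,"ry": 0,"rz": 0,"fingers": 1},
    {"dx": 0,"dy": 0,"dz": -34,"rx": 0,"ry": 0,"rz": 0,"fingers": 1},
    {"dx": 0,"dy": 0,"dz": -34,"rx": 0,"ry": 0,"rz": 0,"fingers": 1},
    {"dx": 0,"dy": 0,"dz": 0,"rx": 0,"ry": 0,"rz": 0,"fingers": 1},
    {"dx": 0,"dy": 0,"dz": 0,"rx": 0,"ry": 0,"rz": 0,"fingers": 1}
  ]
}}

```text
t: 12.35
tool_pos: [0.4583, -0.3519, 0.0862]
eef_rot: [[-0.979, 0.203, 0.001], [0.203, 0.979, -0.002], [-0.002, -0.001, -1.0]]
force: [-0.5, -0.1, 0.7]
finger_gap: 0.0854
```

Call:
{"method": "move_arm", "body": {
  "commands": [
    {"dx": 0,"dy": 0,"dz": 0,"rx": 0,"ry": 0,"rz": 0,"fingers": -1},
    {"dx": 0,"dy": 0,"dz": 0,"rx": 0,"ry": 0,"rz": 0,"fingers": -1},
    {"dx": 0,"dy": 0,"dz": 0,"rx": 0,"ry": 0,"rz": 0,"fingers": -1},
    {"dx": 0,"dy": 0,"dz": 0,"rx": 0,"ry": 0,"rz": 0,"fingers": -1},
    {"dx": 0,"dy": 0,"dz": 0,"rx": 0,"ry": 0,"rz": 0,"fingers": -1},
    {"dx": 0,"dy": 0,"dz": 0,"rx": 0,"ry": 0,"rz": 0,"fingers": -1},
    {"dx": 0,"dy": 0,"dz": 0,"rx": 0,"ry": 0,"rz": 0,"fingers": -1},
    {"dx": 0,"dy": 0,"dz": 0,"rx": 0,"ry": 0,"rz": 0,"fingers": -1}
  ]
}}

```text
t: 13.15
tool_pos: [0.4581, -0.352, 0.0867]
eef_rot: [[-0.979, 0.203, 0.001], [0.203, 0.979, -0.002], [-0.002, -0.001, -1.0]]
force: [-2.0, 3.5, 10.2]
finger_gap: 0.0363
```

```bash
python3 - <<'E'
from h import *
np.set_printoptions(precision=4,suppress=True)
s=arm.read_state(); print(s["t"],s["tool_pos"],s["force"],s["finger_gap"])
c,im=shot("wrist","w11")
T=s["tool_pos"];R=s["eef_rot"]
for n,e in ring(im,(230,240,170,170)):print(n,e,(plane(c,*e[0],.02)-T)@R)
E
```

```text
13.15 [ 0.4581 -0.352   0.0867] [-1.9537  3.4591 10.2286] 0.03625266501044163
244 ((312.92681884765625, 321.7102966308594), (79.64122009277344, 88.47081756591797), 92.29011535644531) [0.0005 0.0003 0.0667]
126 ((312.24322509765625, 323.0004577636719), (41.6325569152832, 45.67083740234375), 87.71216583251953) [-0.0001  0.      0.0667]
```

View pics/w11.png

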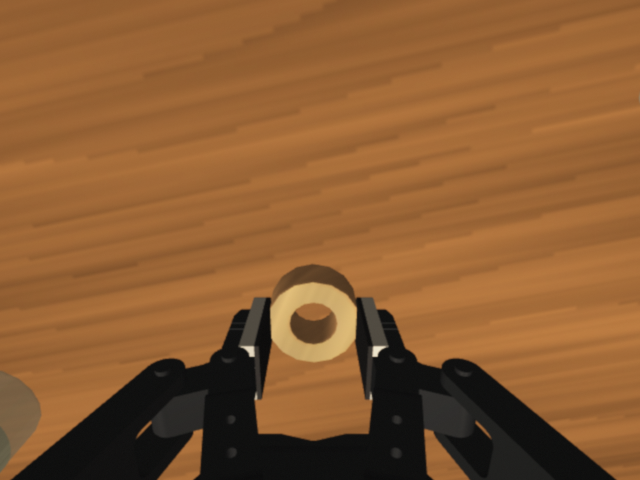

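Call:
{"method": "move_arm", "body": {
  "commands": [
    {"dx": 0,"dy": 0,"dz": 10,"rx": 0,"ry": 0,"rz": 0,"fingers": -1},
    {"dx": 0,"dy": 0,"dz": 40,"rx": 0,"ry": 0,"rz": 0,"fingers": -1},
    {"dx": 0,"dy": 0,"dz": 50,"rx": 0,"ry": 0,"rz": 0,"fingers": -1},
    {"dx": 0,"dy": 0,"dz": 50,"rx": 0,"ry": 0,"rz": 0,"fingers": -1},
    {"dx": 0,"dy": 0,"dz": 25,"rx": 0,"ry": 0,"rz": 0,"fingers": -1},
    {"dx": 0,"dy": 0,"dz": 0,"rx": 0,"ry": 0,"rz": 0,"fingers": -1}
  ]
}}

```text
t: 13.8
tool_pos: [0.459, -0.353, 0.2658]
eef_rot: [[-0.979, 0.203, 0.007], [0.203, 0.979, -0.008], [-0.009, -0.007, -1.0]]
force: [-0.2, -0.7, 0.0]
finger_gap: 0.0359
```

Call:
{"method": "move_arm", "body": {
  "commands": [
    {"dx": 12.3,"dy": 36.4,"dz": 0,"rx": 0,"ry": 0,"rz": 0,"fingers": -1},
    {"dx": 12.3,"dy": 36.4,"dz": 0,"rx": 0,"ry": 0,"rz": 0,"fingers": -1},
    {"dx": 12.3,"dy": 36.4,"dz": 0,"rx": 0,"ry": 0,"rz": 0,"fingers": -1},
    {"dx": 12.3,"dy": 36.4,"dz": 0,"rx": 0,"ry": 0,"rz": 0,"fingers": -1},
    {"dx": 12.3,"dy": 36.4,"dz": 0,"rx": 0,"ry": 0,"rz": 0,"fingers": -1},
    {"dx": 12.3,"dy": 36.4,"dz": 0,"rx": 0,"ry": 0,"rz": 0,"fingers": -1},
    {"dx": 12.3,"dy": 36.4,"dz": 0,"rx": 0,"ry": 0,"rz": 0,"fingers": -1},
    {"dx": 12.3,"dy": 36.4,"dz": 0,"rx": 0,"ry": 0,"rz": 0,"fingers": -1},
    {"dx": 12.3,"dy": 36.4,"dz": 0,"rx": 0,"ry": 0,"rz": 0,"fingers": -1},
    {"dx": 12.3,"dy": 36.4,"dz": 0,"rx": 0,"ry": 0,"rz": 0,"fingers": -1}
  ]
}}

```text
t: 14.8
tool_pos: [0.58, 0.0145, 0.2583]
eef_rot: [[-0.979, 0.203, -0.002], [0.203, 0.979, 0.0], [0.002, -0.0, -1.0]]
force: [-0.1, 0.4, 0.3]
finger_gap: 0.0361
```

Call:
{"method": "move_arm", "body": {
  "commands": [
    {"dx": 0,"dy": 0,"dz": -20,"rx": 0,"ry": 0,"rz": 0,"fingers": -1},
    {"dx": 0,"dy": 0,"dz": -20,"rx": 0,"ry": 0,"rz": 0,"fingers": -1},
    {"dx": 0,"dy": 0,"dz": 0,"rx": 0,"ry": 0,"rz": 0,"fingers": -1},
    {"dx": 0,"dy": 0,"dz": 0,"rx": 0,"ry": 0,"rz": 0,"fingers": -1}
  ]
}}

```text
t: 15.2
tool_pos: [0.5798, 0.0128, 0.2187]
eef_rot: [[-0.979, 0.203, -0.002], [0.203, 0.979, 0.0], [0.002, -0.0, -1.0]]
force: [-0.2, -0.6, -0.1]
finger_gap: 0.036
```

Call:
{"method": "move_arm", "body": {
  "commands": [
    {"dx": 1.5,"dy": -0.8,"dz": -8,"rx": 0,"ry": 0,"rz": 0,"fingers": -1},
    {"dx": 0,"dy": 0,"dz": -7,"rx": 0,"ry": 0,"rz": 0,"fingers": -1},
    {"dx": 0,"dy": 0,"dz": 0,"rx": 0,"ry": 0,"rz": 0,"fingers": -1}
  ]
}}

```text
t: 15.5
tool_pos: [0.5814, 0.0118, 0.2034]
eef_rot: [[-0.979, 0.204, -0.002], [0.204, 0.979, 0.0], [0.002, -0.0, -1.0]]
force: [-0.2, 0.1, -0.3]
finger_gap: 0.0363
```

```bash
cat > v.py <<'E'
from h import *
import sys
np.set_printoptions(precision=4,suppress=True)
s=arm.read_state(); print(s["t"],s["tool_pos"],s["force"],s["finger_gap"])
c,im=shot("wrist",sys.argv[1]); cv2.imwrite("pics/%sc.png"%sys.argv[1],cv2.resize(im[220:420,213:413],(600,600)))
T=s["tool_pos"];R=s["eef_rot"]
for n,e in ring(im,(270,240,90,170)):print(n,e,(plane(c,*e[0],T[2]-.0667)-T)@R)
E
python3 v.py w12
```

```text
15.5 [0.5814 0.0118 0.2034] [-0.2079  0.0587 -0.295 ] 0.03629818412991968
36 ((348.7420959472656, 373.9996643066406), (0.004865673836320639, 17.70792579650879), 89.9991683959961) [-0.0259  0.0161  0.0667]
126 ((301.8224792480469, 373.0002136230469), (0.014831547625362873, 62.963844299316406), 89.99996185302734) [-0.0254 -0.0046  0.0667]
280 ((313.0791931152344, 324.3125), (83.06781768798828, 94.01958465576172), 93.20614624023438) [-0.0007  0.0004  0.0667]
125 ((312.3665466308594, 327.05755615234375), (32.891693115234375, 49.143402099609375), 89.59333038330078) [-0.0021  0.0001  0.0667]
343 ((314.8573913574219, 269.8134460449219), (69.00699615478516, 98.89960479736328), 89.08056640625) [0.0242 0.0011 0.0667]
```

View pics/w12c.png

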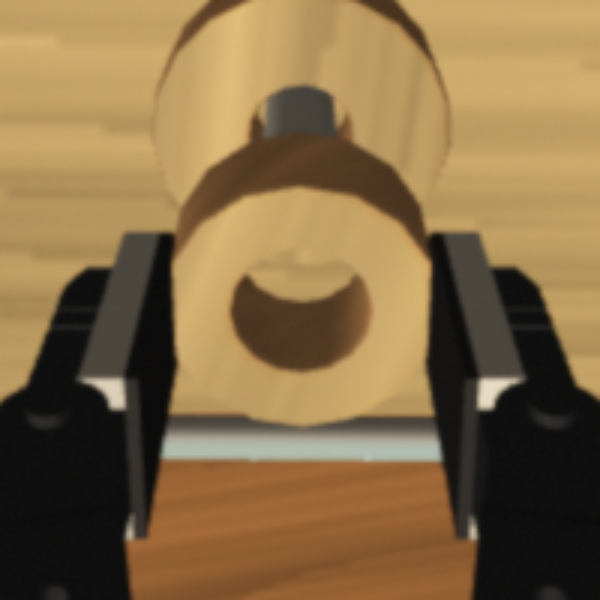

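Call:
{"method": "move_arm", "body": {
  "commands": [
    {"dx": 0,"dy": 0,"dz": -3,"rx": 0,"ry": 0,"rz": 0,"fingers": -1},
    {"dx": 0,"dy": 0,"dz": -2,"rx": 0,"ry": 0,"rz": 0,"fingers": -1},
    {"dx": 0,"dy": 0,"dz": 0,"rx": 0,"ry": 0,"rz": 0,"fingers": -1}
  ]
}}

```text
t: 15.85
tool_pos: [0.5817, 0.012, 0.1991]
eef_rot: [[-0.979, 0.203, -0.001], [0.203, 0.979, 0.0], [0.001, -0.0, -1.0]]
force: [-0.5, -0.2, -0.5]
finger_gap: 0.036
```

```bash
python3 v.py w13
```

```text
15.85 [0.5817 0.012  0.1991] [-0.4626 -0.2258 -0.4756] 0.03596275570553119
84 ((338.3088073730469, 377.0000305175781), (0.010131357237696648, 41.948219299316406), 90.00008392333984) [-0.0276  0.0116  0.0667]
90 ((292.5, 376.5), (4.7966752098060894e-12, 1.0), 0.0) [-0.0274 -0.0087  0.0667]
285 ((313.134033203125, 325.6316833496094), (85.7243423461914, 94.80231475830078), 94.04458618164062) [-0.0014  0.0004  0.0667]
126 ((312.290283203125, 326.97576904296875), (33.103477478027344, 49.07298278808594), 89.91024780273438) [-0.002   0.0001  0.0667]
336 ((314.7630310058594, 269.9166564941406), (69.78363800048828, 98.29024505615234), 89.41227722167969) [0.0241 0.001  0.0667]
```

View pics/w13c.png

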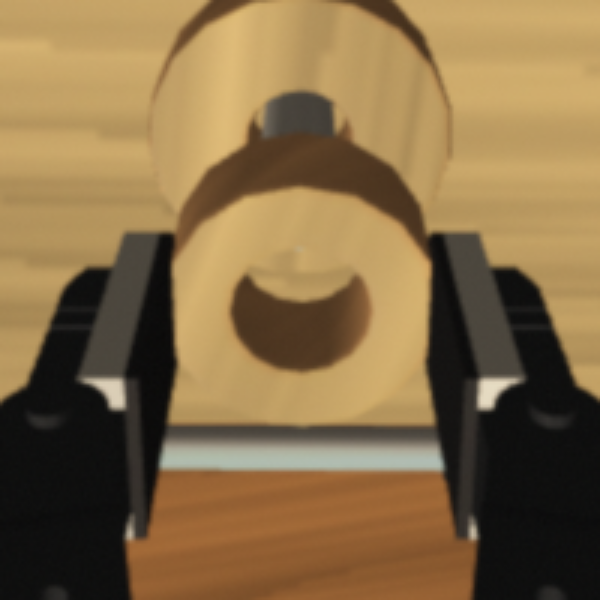

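Call:
{"method": "move_arm", "body": {
  "commands": [
    {"dx": 0,"dy": 0,"dz": -3,"rx": 0,"ry": 0,"rz": 0,"fingers": -1},
    {"dx": 0,"dy": 0,"dz": -3,"rx": 0,"ry": 0,"rz": 0,"fingers": -1},
    {"dx": 0,"dy": 0,"dz": 0,"rx": 0,"ry": 0,"rz": 0,"fingers": -1}
  ]
}}

```text
t: 16.2
tool_pos: [0.5815, 0.012, 0.1927]
eef_rot: [[-0.979, 0.203, -0.001], [0.203, 0.979, 0.0], [0.001, -0.0, -1.0]]
force: [0.7, 0.1, -0.6]
finger_gap: 0.0358
```

```bash
python3 v.py w14
```

```text
16.2 [0.5815 0.012  0.1927] [ 0.7191  0.0749 -0.608 ] 0.03575238434403856
52 ((345.59326171875, 384.0003356933594), (0.0065515064634382725, 25.071582794189453), 90.00251007080078) [-0.0313  0.0149  0.0667]
104 ((296.3996887207031, 383.0002136230469), (0.012505454942584038, 52.540924072265625), 90.00003051757812) [-0.0308 -0.007   0.0667]
300 ((313.16424560546875, 329.24853515625), (93.3509521484375, 95.71056365966797), 105.92149353027344) [-0.0031  0.0004  0.0667]
125 ((312.3651123046875, 327.0581970214844), (32.91991424560547, 49.33036422729492), 89.47492980957031) [-0.0021  0.0001  0.0667]
40 ((312.21392822265625, 305.9180603027344), (8.573007583618164, 18.21817398071289), 86.42959594726562) [0.008  0.     0.0667]
329 ((315.2347106933594, 269.3206787109375), (70.52803802490234, 97.92721557617188), 87.90796661376953) [0.0244 0.0012 0.0667]
```

View pics/w14c.png

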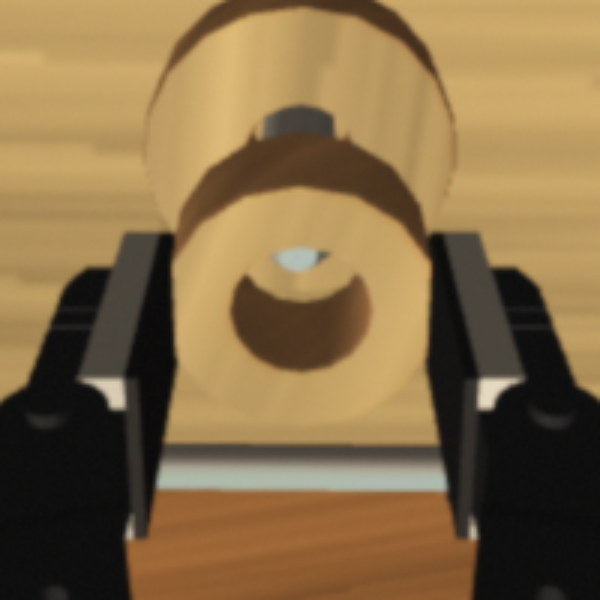

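Call:
{"method": "move_arm", "body": {
  "commands": [
    {"dx": 0,"dy": 0,"dz": -5,"rx": 0,"ry": 0,"rz": 0,"fingers": -1},
    {"dx": 0,"dy": 0,"dz": -5,"rx": 0,"ry": 0,"rz": 0,"fingers": -1},
    {"dx": 0,"dy": 0,"dz": 0,"rx": 0,"ry": 0,"rz": 0,"fingers": -1}
  ]
}}

```text
t: 16.55
tool_pos: [0.5813, 0.0121, 0.1822]
eef_rot: [[-0.979, 0.203, -0.002], [0.203, 0.979, 0.0], [0.002, -0.0, -1.0]]
force: [0.3, 0.1, -0.5]
finger_gap: 0.0359
```

Call:
{"method": "move_arm", "body": {
  "commands": [
    {"dx": 0,"dy": 0,"dz": -5,"rx": 0,"ry": 0,"rz": 0,"fingers": -1},
    {"dx": 0,"dy": 0,"dz": -5,"rx": 0,"ry": 0,"rz": 0,"fingers": -1},
    {"dx": 0,"dy": 0,"dz": -5,"rx": 0,"ry": 0,"rz": 0,"fingers": -1},
    {"dx": 0,"dy": 0,"dz": 0,"rx": 0,"ry": 0,"rz": 0,"fingers": -1}
  ]
}}

```text
t: 16.95
tool_pos: [0.5813, 0.0121, 0.1673]
eef_rot: [[-0.979, 0.203, -0.002], [0.203, 0.979, 0.0], [0.002, -0.0, -1.0]]
force: [-0.2, 0.4, -0.3]
finger_gap: 0.0358
```

Call:
{"method": "move_arm", "body": {
  "commands": [
    {"dx": 0,"dy": 0,"dz": -2,"rx": 0,"ry": 0,"rz": 0,"fingers": -1},
    {"dx": 0,"dy": 0,"dz": -1,"rx": 0,"ry": 0,"rz": 0,"fingers": -1},
    {"dx": 0,"dy": 0,"dz": 0,"rx": 0,"ry": 0,"rz": 0,"fingers": -1}
  ]
}}

```text
t: 17.25
tool_pos: [0.5819, 0.012, 0.1654]
eef_rot: [[-0.979, 0.203, -0.0], [0.203, 0.979, -0.0], [-0.0, -0.0, -1.0]]
force: [-0.2, 0.2, -0.8]
finger_gap: 0.0357
```

Call:
{"method": "move_arm", "body": {
  "commands": [
    {"dx": 0,"dy": 0,"dz": -1,"rx": 0,"ry": 0,"rz": 0,"fingers": -1},
    {"dx": 0,"dy": 0,"dz": -1,"rx": 0,"ry": 0,"rz": 0,"fingers": -1},
    {"dx": 0,"dy": 0,"dz": 0,"rx": 0,"ry": 0,"rz": 0,"fingers": -1}
  ]
}}

```text
t: 17.55
tool_pos: [0.5818, 0.012, 0.1633]
eef_rot: [[-0.979, 0.203, -0.0], [0.203, 0.979, 0.0], [0.0, -0.0, -1.0]]
force: [0.3, 0.3, 0.0]
finger_gap: 0.036
```

Call:
{"method": "move_arm", "body": {
  "commands": [
    {"dx": 0,"dy": 0,"dz": -1,"rx": 0,"ry": 0,"rz": 0,"fingers": -1},
    {"dx": 0,"dy": 0,"dz": 0,"rx": 0,"ry": 0,"rz": 0,"fingers": -1}
  ]
}}

```text
t: 17.75
tool_pos: [0.582, 0.012, 0.1628]
eef_rot: [[-0.979, 0.203, 0.0], [0.203, 0.979, -0.0], [-0.0, -0.0, -1.0]]
force: [-1.4, 0.3, 2.8]
finger_gap: 0.0358
```

Call:
{"method": "move_arm", "body": {
  "commands": [
    {"dx": 0,"dy": 0,"dz": -0.5,"rx": 0,"ry": 0,"rz": 0,"fingers": 0.6},
    {"dx": 0,"dy": 0,"dz": 0,"rx": 0,"ry": 0,"rz": 0,"fingers": 0.6},
    {"dx": 0,"dy": 0,"dz": 0,"rx": 0,"ry": 0,"rz": 0,"fingers": 0.6},
    {"dx": 0,"dy": 0,"dz": 0,"rx": 0,"ry": 0,"rz": 0,"fingers": 0.6},
    {"dx": 0,"dy": 0,"dz": 0,"rx": 0,"ry": 0,"rz": 0,"fingers": 0.6},
    {"dx": 0,"dy": 0,"dz": 0,"rx": 0,"ry": 0,"rz": 0,"fingers": 0.6}
  ]
}}

```text
t: 18.35
tool_pos: [0.5819, 0.012, 0.1619]
eef_rot: [[-0.979, 0.203, -0.0], [0.203, 0.979, -0.0], [0.0, -0.0, -1.0]]
force: [0.3, -0.1, -0.3]
finger_gap: 0.0682
```

Call:
{"method": "move_arm", "body": {
  "commands": [
    {"dx": 0,"dy": 0,"dz": 20,"rx": 0,"ry": 0,"rz": 0,"fingers": 0.6},
    {"dx": 0,"dy": 0,"dz": 40,"rx": 0,"ry": 0,"rz": 0,"fingers": 0.6},
    {"dx": 0,"dy": 0,"dz": 40,"rx": 0,"ry": 0,"rz": 0,"fingers": 0.6},
    {"dx": 0,"dy": 0,"dz": 40,"rx": 0,"ry": 0,"rz": 0,"fingers": 0.6},
    {"dx": 0,"dy": 0,"dz": 0,"rx": 0,"ry": 0,"rz": 0,"fingers": 0.6},
    {"dx": 0,"dy": 0,"dz": 0,"rx": 0,"ry": 0,"rz": 0,"fingers": 0.6}
  ]
}}

```text
t: 18.95
tool_pos: [0.5823, 0.0119, 0.3031]
eef_rot: [[-0.979, 0.203, 0.003], [0.203, 0.979, -0.0], [-0.003, 0.0, -1.0]]
force: [-1.6, 0.3, -0.4]
finger_gap: 0.0686
```

```bash
python3 - <<'E'
from h import *
np.set_printoptions(precision=4,suppress=True)
s=arm.read_state(); print(s["t"],s["tool_pos"],s["force"],s["finger_gap"])
c,im=shot("wrist","w15"); np.savez("w15.npz",R=c["R"],t=c["t"])
c,im=shot("side","d15");cv2.imwrite("pics/d15c.png",cv2.resize(im[130:290,260:420],(600,600)))
E
```

```text
18.95 [0.5823 0.0119 0.3031] [-1.5649  0.2909 -0.4387] 0.0686005046544337
```

View pics/w15.png

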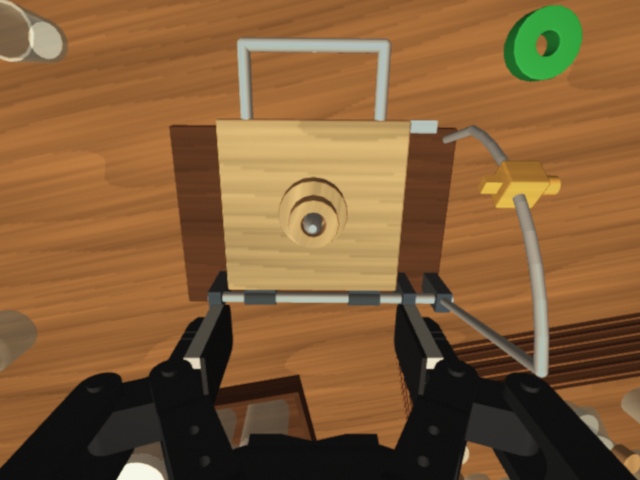

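View pics/d15c.png

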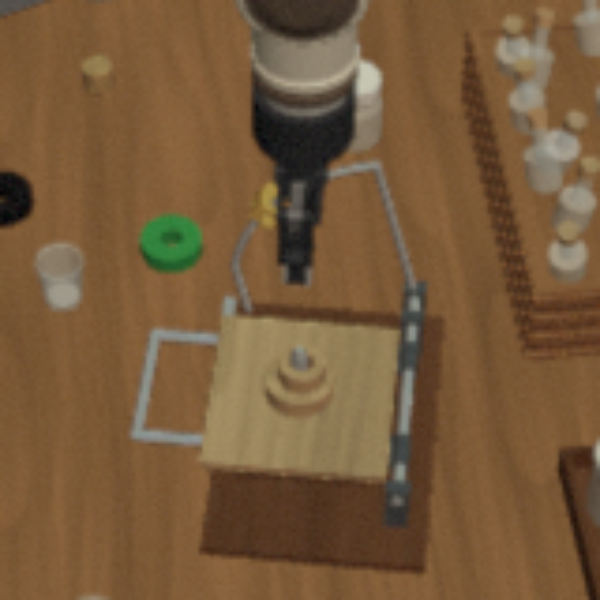

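```bash
python3 - <<'E'
import cv2
a=cv2.imread("pics/w15.png");cv2.imwrite("pics/a.png",cv2.resize(a[110:230,400:580],(800,533),interpolation=cv2.INTER_CUBIC))
a=cv2.imread("pics/wrist0.png");cv2.imwrite("pics/b.png",cv2.resize(a[0:120,230:390],(800,600),interpolation=cv2.INTER_CUBIC))
E
```

```text
(no output)
```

View pics/a.png

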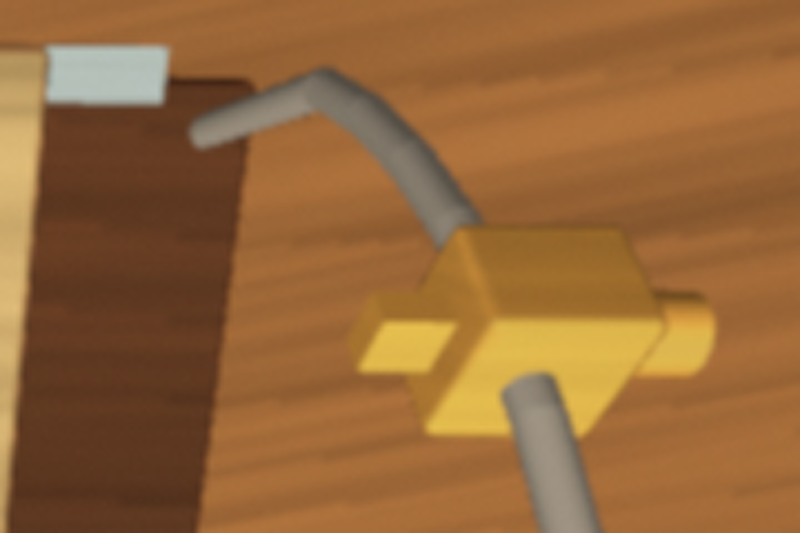

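View pics/b.png

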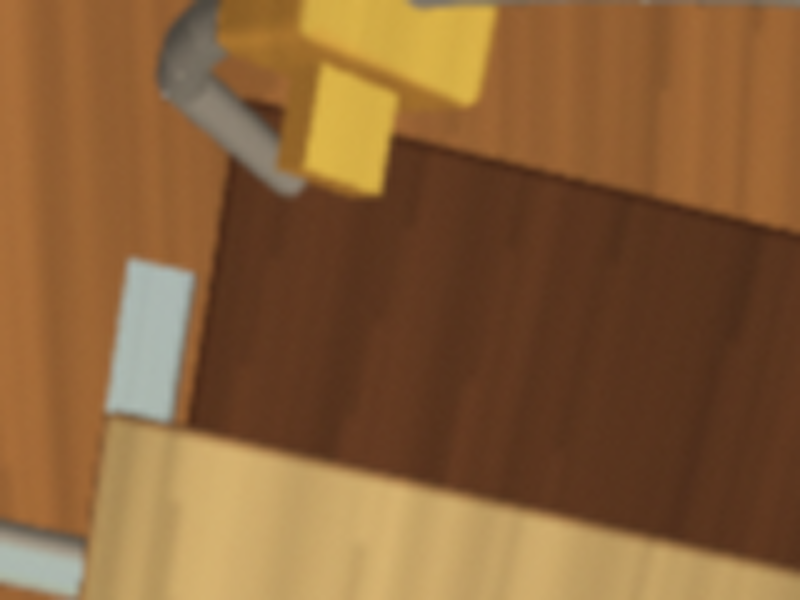

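```bash
python3 - <<'E'
from h import *
np.set_printoptions(precision=4,suppress=True)
c=arm.calibration("wrist"); z=np.load("w15.npz");c15=dict(c,R=z["R"],t=z["t"])
c0=dict(c,R=np.array([[ 9.99996345e-01,  6.94955110e-04, -2.61295913e-03],[ 1.51417214e-03, -9.44587421e-01,  3.28256473e-01],[-2.24004481e-03, -3.28259229e-01, -9.44585020e-01]]),t=np.array([-0.57395507, -0.04261218,  0.38058301]))
ex=np.array([.979,-.204,0]);ey=np.array([.204,.979,0]);H=np.array([.581,.012,.05])+.09*ex
for nm,cc,m,p in(("w15",c15,(480.6,185.8),(437.3,126.9)),("w0",c0,(297,35.6),(230+160/5,265/5))):
    for lab,(u,v),y in(("marker",m,.105),("pointer",p,.102)):
        o,d=ray(cc,u,v);k=(y-(o-H)@ey)/(d@ey);X=o+k*d-H
        print(nm,lab,-X@ex,X[2],np.hypot(X@ex,X[2]),np.arctan2(X[2],-X@ex))
    Pt=H-.16*ex+.102*ey; print("pred pointer",proj(cc,Pt+[0,0,.003]),p,"axle ends",proj(cc,H))
    for th in(.55,.6,.65,.7,.75,.8): print(th,proj(cc,H-.16*np.cos(th)*ex+[0,0,.16*np.sin(th)]+.105*ey))
    print("pred bar",proj(cc,H-.22*ex),"peg tip",proj(cc,H-.09*ex+[0,0,.062]))
E
```

```text
w15 marker 0.12780182937375278 0.09173478733888067 0.1573168102886258 0.6225655944621145
w15 pointer 0.15907827923166892 0.004231771630243228 0.1591345556893265 0.02659554692398581
pred pointer [436.9617 125.6466] (437.3, 126.9) axle ends [312.5254 297.4563]
0.55 [477.2362 169.9105]
0.6 [480.6857 178.5994]
0.65 [484.0414 188.1226]
0.7 [487.2741 198.465 ]
0.75 [490.3535 209.5997]
0.8 [493.2483 221.4872]
pred bar [312.788   44.5248] peg tip [312.4456 228.6428]
w0 marker 0.12762895717137127 0.09594864786651945 0.15967245766275745 0.6446380865298609
w0 pointer 0.1588032509405146 0.0026101732834511865 0.15882470057848588 0.0164350430605336
pred pointer [260.3959  52.5678] (262.0, 53.0) axle ends [418.8603 216.6754]
0.55 [282.8322  36.0683]
0.6 [289.5934  35.6327]
0.65 [297.3836  35.3897]
0.7 [306.2457  35.3579]
0.75 [316.2151  35.5564]
0.8 [327.3177  36.0035]
pred bar [173.0044 166.0161] peg tip [322.345  215.5405]
```

Call:
{"method": "move_arm", "body": {
  "commands": [
    {"dx": -12,"dy": 2.5,"dz": 0,"rx": 0,"ry": 0,"rz": -0.1428,"fingers": 0.18},
    {"dx": -12,"dy": 2.5,"dz": 0,"rx": 0,"ry": 0,"rz": -0.1428,"fingers": 0.18},
    {"dx": -12,"dy": 2.5,"dz": 0,"rx": 0,"ry": 0,"rz": -0.1428,"fingers": 0.18},
    {"dx": -12,"dy": 2.5,"dz": 0,"rx": 0,"ry": 0,"rz": -0.1428,"fingers": 0.18},
    {"dx": -12,"dy": 2.5,"dz": 0,"rx": 0,"ry": 0,"rz": -0.1428,"fingers": 0.18},
    {"dx": -12,"dy": 2.5,"dz": 0,"rx": 0,"ry": 0,"rz": -0.1428,"fingers": 0.18},
    {"dx": -12,"dy": 2.5,"dz": 0,"rx": 0,"ry": 0,"rz": -0.1428,"fingers": 0.18},
    {"dx": -12,"dy": 2.5,"dz": 0,"rx": 0,"ry": 0,"rz": -0.1428,"fingers": 0.18},
    {"dx": -12,"dy": 2.5,"dz": 0,"rx": 0,"ry": 0,"rz": -0.1428,"fingers": 0.18},
    {"dx": -12,"dy": 2.5,"dz": 0,"rx": 0,"ry": 0,"rz": -0.1428,"fingers": 0.18}
  ]
}}

```text
t: 20.05
tool_pos: [0.4605, 0.0372, 0.2998]
eef_rot: [[0.068, 0.998, -0.004], [0.998, -0.068, 0.001], [0.0, -0.004, -1.0]]
force: [-0.2, -0.1, 0.2]
finger_gap: 0.0503
```

Call:
{"method": "move_arm", "body": {
  "commands": [
    {"dx": -8.6,"dy": 1.6,"dz": -20,"rx": 0,"ry": 0,"rz": -0.1428,"fingers": 0.18},
    {"dx": 0,"dy": 0,"dz": -40,"rx": 0,"ry": 0,"rz": 0,"fingers": 0.18},
    {"dx": 0,"dy": 0,"dz": -40,"rx": 0,"ry": 0,"rz": 0,"fingers": 0.18},
    {"dx": 0,"dy": 0,"dz": 0,"rx": 0,"ry": 0,"rz": 0,"fingers": 0.18},
    {"dx": 0,"dy": 0,"dz": 0,"rx": 0,"ry": 0,"rz": 0,"fingers": 0.18},
    {"dx": 0,"dy": 0,"dz": 0,"rx": 0,"ry": 0,"rz": 0,"fingers": 0.18}
  ]
}}

```text
t: 20.65
tool_pos: [0.4544, 0.0384, 0.2037]
eef_rot: [[0.203, 0.979, 0.003], [0.979, -0.203, -0.0], [0.0, 0.003, -1.0]]
force: [0.5, -0.9, 0.1]
finger_gap: 0.0501
```

```bash
python3 - <<'E'
from h import *
np.set_printoptions(precision=4,suppress=True)
s=arm.read_state(); print(s["t"],s["tool_pos"],s["eef_rot"],s["finger_gap"],s["q"])
c,im=shot("wrist","w16")
print(proj(c,[.4537,.0385,.05]))
E
```

```text
20.65 [0.4544 0.0384 0.2037] [[ 0.2034  0.9791  0.0027]
 [ 0.9791 -0.2034 -0.0005]
 [ 0.0001  0.0027 -1.    ]] 0.05009678176199078 [-0.1818 -0.0515  2.0236  0.      1.1667  0.023 ]
[311.2698 249.2333]
```

View pics/w16.png

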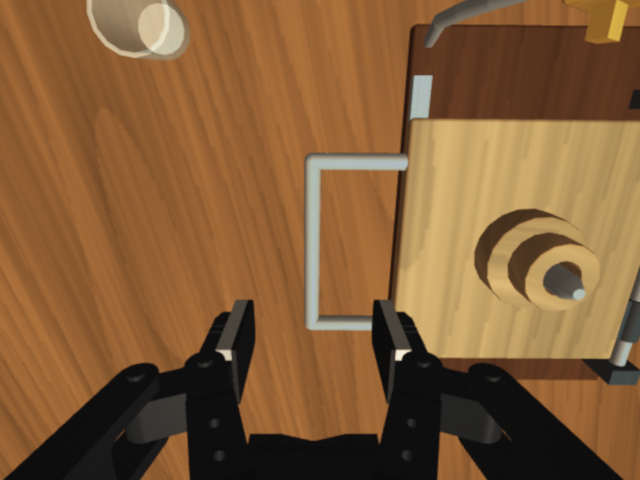

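Call:
{"method": "move_arm", "body": {
  "commands": [
    {"dx": -0.6,"dy": 0,"dz": -34,"rx": 0,"ry": 0,"rz": 0,"fingers": 0.18},
    {"dx": 0,"dy": 0,"dz": -34,"rx": 0,"ry": 0,"rz": 0,"fingers": 0.18},
    {"dx": 0,"dy": 0,"dz": -33,"rx": 0,"ry": 0,"rz": 0,"fingers": 0.18},
    {"dx": 0,"dy": 0,"dz": 0,"rx": 0,"ry": 0,"rz": 0,"fingers": 0.18},
    {"dx": 0,"dy": 0,"dz": 0,"rx": 0,"ry": 0,"rz": 0,"fingers": 0.18}
  ]
}}

```text
t: 21.2
tool_pos: [0.4537, 0.0384, 0.1024]
eef_rot: [[0.203, 0.979, 0.001], [0.979, -0.203, -0.0], [0.0, 0.001, -1.0]]
force: [-0.4, 0.8, 0.3]
finger_gap: 0.0503
```

Call:
{"method": "move_arm", "body": {
  "commands": [
    {"dx": 0,"dy": 0,"dz": 0,"rx": 0,"ry": 0,"rz": 0,"fingers": -1},
    {"dx": 0,"dy": 0,"dz": 0,"rx": 0,"ry": 0,"rz": 0,"fingers": -1},
    {"dx": 0,"dy": 0,"dz": 0,"rx": 0,"ry": 0,"rz": 0,"fingers": -1},
    {"dx": 0,"dy": 0,"dz": 0,"rx": 0,"ry": 0,"rz": 0,"fingers": -1},
    {"dx": 0,"dy": 0,"dz": 0,"rx": 0,"ry": 0,"rz": 0,"fingers": -1},
    {"dx": 0,"dy": 0,"dz": 0,"rx": 0,"ry": 0,"rz": 0,"fingers": -1},
    {"dx": 0,"dy": 0,"dz": 0,"rx": 0,"ry": 0,"rz": 0,"fingers": -1}
  ]
}}

```text
t: 21.9
tool_pos: [0.4538, 0.0384, 0.1026]
eef_rot: [[0.203, 0.979, 0.002], [0.979, -0.203, -0.0], [0.0, 0.002, -1.0]]
force: [-2.2, 0.4, 7.4]
finger_gap: 0.008
```

```bash
python3 - <<'E'
from h import *
np.set_printoptions(precision=4,suppress=True)
s=arm.read_state(); print(s["t"],s["tool_pos"],s["force"],s["moment"],s["finger_gap"],s["q"])
c,im=shot("wrist","w17")
E
```

```text
21.9 [0.4538 0.0384 0.1026] [-2.2237  0.4352  7.3762] [ 0.0464  0.2733 -0.0848] 0.007975338010308555 [-0.182   0.1255  2.0776 -0.      0.936   0.0229]
```

View pics/w17.png

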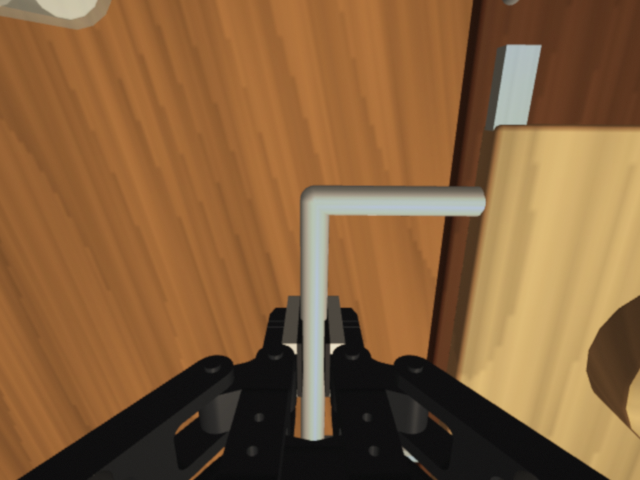

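```bash
python3 -c "
import numpy as np
t=np.linspace(0,.64,21);e=220*(1-np.cos(t));z=220*np.sin(t)
for i in range(20):
  de=e[i+1]-e[i];print(round(.979*de,2),round(-.204*de,2),round(z[i+1]-z[i],2))"
```

```text
0.11 -0.02 7.04
0.33 -0.07 7.03
0.55 -0.11 7.02
0.77 -0.16 7.0
0.99 -0.21 6.97
1.21 -0.25 6.93
1.42 -0.3 6.89
1.64 -0.34 6.84
1.85 -0.39 6.78
2.06 -0.43 6.72
2.27 -0.47 6.65
2.48 -0.52 6.57
2.68 -0.56 6.48
2.89 -0.6 6.39
3.08 -0.64 6.3
3.28 -0.68 6.19
3.47 -0.72 6.08
3.66 -0.76 5.96
3.85 -0.8 5.84
4.03 -0.84 5.71
```

Call:
{"method": "move_arm", "body": {
  "commands": [
    {"dx": 0.1,"dy": 0,"dz": 7,"rx": 0,"ry": 0,"rz": 0,"fingers": -1},
    {"dx": 0.3,"dy": -0.1,"dz": 7,"rx": 0,"ry": 0,"rz": 0,"fingers": -1},
    {"dx": 0.6,"dy": -0.1,"dz": 7,"rx": 0,"ry": 0,"rz": 0,"fingers": -1},
    {"dx": 0.8,"dy": -0.2,"dz": 7,"rx": 0,"ry": 0,"rz": 0,"fingers": -1},
    {"dx": 1,"dy": -0.2,"dz": 7,"rx": 0,"ry": 0,"rz": 0,"fingers": -1}
  ]
}}

```text
t: 22.45
tool_pos: [0.4562, 0.0379, 0.1369]
eef_rot: [[0.204, 0.979, 0.002], [0.979, -0.204, -0.0], [0.0, 0.002, -1.0]]
force: [6.2, 0.1, -3.3]
finger_gap: 0.0077
```

```bash
python3 - <<'E'
from h import *
np.set_printoptions(precision=4,suppress=True)
s=arm.read_state(); print(s["t"],s["tool_pos"],s["force"],s["moment"],s["finger_gap"],s["q"])
c,im=shot("scene","s18");cv2.imwrite("pics/s18c.png",cv2.resize(im[170:340,200:370],(600,600)))
E
```

```text
22.45 [0.4562 0.0379 0.1369] [ 6.2475  0.1388 -3.2803] [-0.0473 -0.6099 -0.0717] 0.007690988142817263 [-0.1823  0.0639  2.0599  0.0002  1.0155  0.0227]
```

View pics/s18c.png

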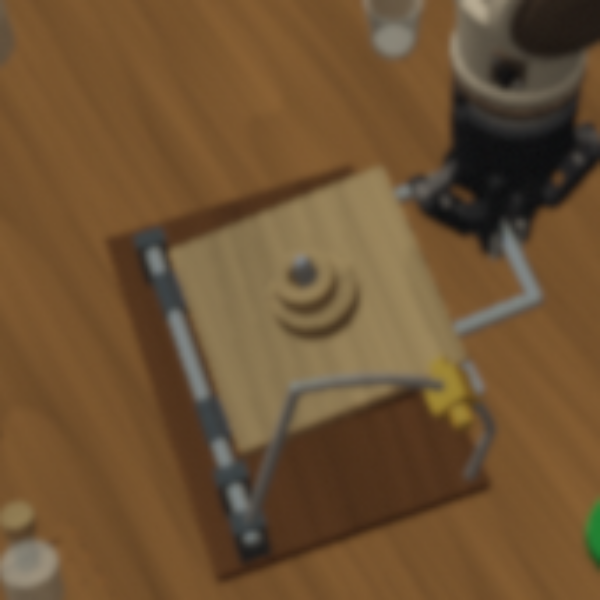

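Board rising with the bar held, forces small. Continue the arc.

Call:
{"method": "move_arm", "body": {
  "commands": [
    {"dx": 1.2,"dy": -0.25,"dz": 6.9,"rx": 0,"ry": 0,"rz": 0,"fingers": -1},
    {"dx": 1.4,"dy": -0.3,"dz": 6.9,"rx": 0,"ry": 0,"rz": 0,"fingers": -1},
    {"dx": 1.6,"dy": -0.3,"dz": 6.8,"rx": 0,"ry": 0,"rz": 0,"fingers": -1},
    {"dx": 1.9,"dy": -0.4,"dz": 6.8,"rx": 0,"ry": 0,"rz": 0,"fingers": -1},
    {"dx": 2.1,"dy": -0.4,"dz": 6.7,"rx": 0,"ry": 0,"rz": 0,"fingers": -1},
    {"dx": 2.3,"dy": -0.5,"dz": 6.6,"rx": 0,"ry": 0,"rz": 0,"fingers": -1},
    {"dx": 2.5,"dy": -0.5,"dz": 6.6,"rx": 0,"ry": 0,"rz": 0,"fingers": -1}
  ]
}}

```text
t: 23.2
tool_pos: [0.4683, 0.0353, 0.1833]
eef_rot: [[0.203, 0.979, -0.001], [0.979, -0.203, -0.0], [-0.0, -0.001, -1.0]]
force: [3.5, -0.6, -6.5]
finger_gap: 0.008
```

Call:
{"method": "move_arm", "body": {
  "commands": [
    {"dx": 2.7,"dy": -0.6,"dz": 6.5,"rx": 0,"ry": 0,"rz": 0,"fingers": -1},
    {"dx": 2.9,"dy": -0.6,"dz": 6.4,"rx": 0,"ry": 0,"rz": 0,"fingers": -1},
    {"dx": 3.1,"dy": -0.6,"dz": 6.3,"rx": 0,"ry": 0,"rz": 0,"fingers": -1},
    {"dx": 3.3,"dy": -0.7,"dz": 6.2,"rx": 0,"ry": 0,"rz": 0,"fingers": -1},
    {"dx": 3.5,"dy": -0.7,"dz": 6.1,"rx": 0,"ry": 0,"rz": 0,"fingers": -1},
    {"dx": 3.7,"dy": -0.8,"dz": 6,"rx": 0,"ry": 0,"rz": 0,"fingers": -1},
    {"dx": 0,"dy": 0,"dz": 0,"rx": 0,"ry": 0,"rz": 0,"fingers": -1},
    {"dx": 0,"dy": 0,"dz": 0,"rx": 0,"ry": 0,"rz": 0,"fingers": -1}
  ]
}}

```text
t: 24.0
tool_pos: [0.4864, 0.0315, 0.2209]
eef_rot: [[0.203, 0.979, -0.005], [0.979, -0.203, 0.0], [-0.001, -0.005, -1.0]]
force: [-8.7, -1.1, 3.7]
finger_gap: 0.0079
```

```bash
python3 - <<'E'
from h import *
np.set_printoptions(precision=4,suppress=True)
s=arm.read_state(); print(s["t"],s["tool_pos"],s["force"],s["moment"],s["finger_gap"],s["q"])
c,im=shot("scene","s19");cv2.imwrite("pics/s19c.png",cv2.resize(im[170:340,200:370],(600,600),interpolation=cv2.INTER_CUBIC))
c,im=shot("side","d19");cv2.imwrite("pics/d19c.png",cv2.resize(im[130:290,260:420],(600,600),interpolation=cv2.INTER_CUBIC))
c,im=shot("wrist","w19")
E
```

```text
24.0 [0.4864 0.0315 0.2209] [-8.7264 -1.0822  3.7033] [-0.1114  1.424  -0.1096] 0.007874363195340147 [-0.1836  0.0151  1.9209 -0.0008  1.2105  0.0211]
```

View pics/s19c.png

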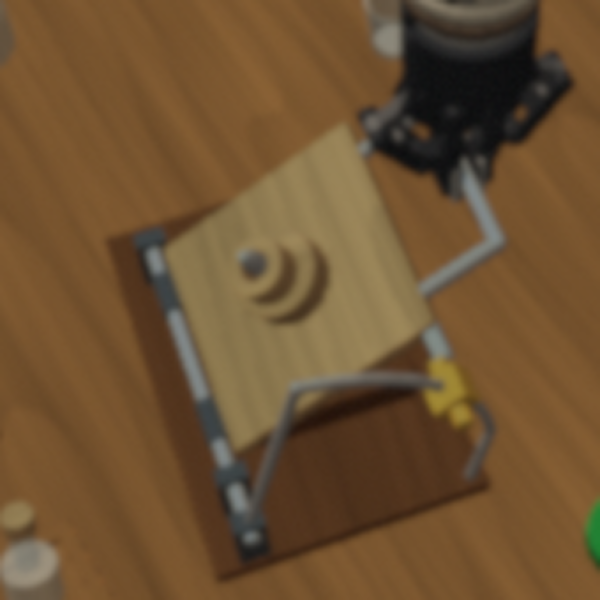

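View pics/d19c.png

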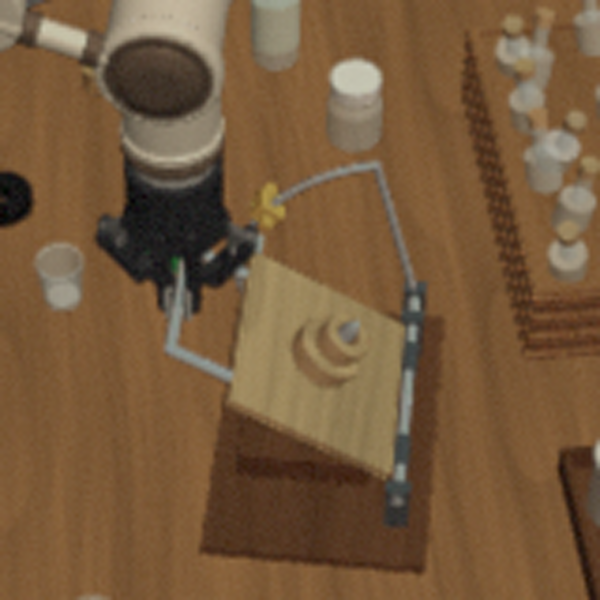

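View pics/w19.png

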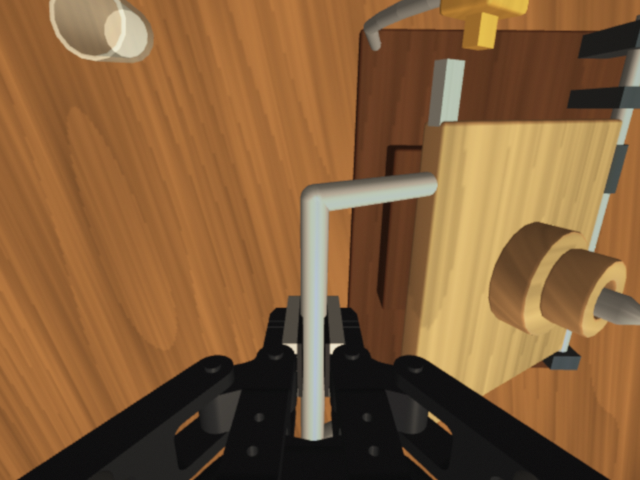

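```bash
python3 - <<'E'
from h import *
a=cv2.imread("pics/w19.png");cv2.imwrite("pics/c.png",cv2.resize(a[0:150,380:580],(800,600),interpolation=cv2.INTER_CUBIC))
c=arm.calibration("wrist")
ex=np.array([.979,-.204,0]);ey=np.array([.204,.979,0]);H=np.array([.581,.012,.05])+.09*ex
for lab,(u,v),y in(("marker",(479,44),.105),("pointer",(449,63),.102)):
    o,d=ray(c,u,v);k=(y-(o-H)@ey)/(d@ey);X=o+k*d-H
    print(lab,-X@ex,X[2],np.hypot(X@ex,X[2]),np.arctan2(X[2],-X@ex))
for th in(.5,.55,.6,.65,.7): 
    B=H-.16*np.cos(th)*ex+[0,0,.16*np.sin(th)]; n=np.sin(th)*ex+[0,0,np.cos(th)]
    print(th,proj(c,B+.105*ey),proj(c,B+.102*ey+.003*n))
E
```

```text
marker 0.1322569727034612 0.10216177427875033 0.16711952295428087 0.6577143840222733
pointer 0.13297376092767013 0.07615302536842068 0.15323610660680625 0.5200981188194501
0.5 [431.53165564  54.45446263] [436.38194618  62.02897086]
0.55 [447.5766056   51.96681705] [453.10688157  59.89675036]
0.6 [465.91891388  49.32349845] [472.17487742  57.63468251]
0.65 [486.76396601  46.52103276] [493.78839285  55.24076347]
0.7 [510.3212662   43.55802425] [518.15154694  52.71495981]
```

View pics/c.png

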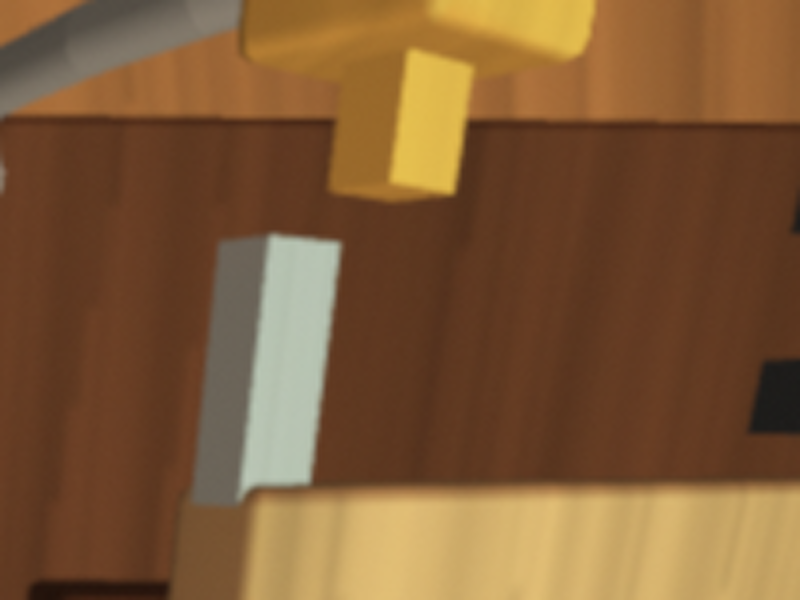

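Call:
{"method": "move_arm", "body": {
  "commands": [
    {"dx": 1.4,"dy": -0.4,"dz": 3.3,"rx": 0,"ry": 0,"rz": 0,"fingers": -1},
    {"dx": 1.6,"dy": -0.5,"dz": 3.3,"rx": 0,"ry": 0,"rz": 0,"fingers": -1},
    {"dx": 1.8,"dy": -0.5,"dz": 3.3,"rx": 0,"ry": 0,"rz": 0,"fingers": -1},
    {"dx": 1.9,"dy": -0.5,"dz": 3.3,"rx": 0,"ry": 0,"rz": 0,"fingers": -1},
    {"dx": 0,"dy": 0,"dz": 0,"rx": 0,"ry": 0,"rz": 0,"fingers": -1},
    {"dx": 0,"dy": 0,"dz": 0,"rx": 0,"ry": 0,"rz": 0,"fingers": -1},
    {"dx": 0,"dy": 0,"dz": 0,"rx": 0,"ry": 0,"rz": 0,"fingers": -1}
  ]
}}

```text
t: 24.85
tool_pos: [0.4943, 0.0296, 0.2338]
eef_rot: [[0.203, 0.979, -0.0], [0.979, -0.203, 0.0], [0.0, -0.0, -1.0]]
force: [-2.8, 1.8, -1.8]
finger_gap: 0.0076
```

```bash
python3 - <<'E'
from h import *
np.set_printoptions(precision=4,suppress=True)
s=arm.read_state(); print(s["t"],s["tool_pos"],s["force"],s["moment"],s["finger_gap"])
c,im=shot("wrist","w20");cv2.imwrite("pics/w20c.png",cv2.resize(im[0:150,380:580],(800,600),interpolation=cv2.INTER_CUBIC))
ex=np.array([.979,-.204,0]);ey=np.array([.204,.979,0]);H=np.array([.581,.012,.05])+.09*ex
for th in(.5,.55,.6,.65,.7): 
    B=H-.16*np.cos(th)*ex+[0,0,.16*np.sin(th)]
    print(th,proj(c,B+.105*ey),proj(c,B+.102*ey))
c,im=shot("side","d20");cv2.imwrite("pics/d20c.png",cv2.resize(im[130:290,260:420],(600,600),interpolation=cv2.INTER_CUBIC))
c,im=shot("scene","s20");cv2.imwrite("pics/s20c.png",cv2.resize(im[170:340,200:370],(600,600),interpolation=cv2.INTER_CUBIC))
print(arm.read_state()["tool_pos"])
E
```

```text
24.85 [0.4943 0.0296 0.2338] [-2.8315  1.8252 -1.8486] [ 0.2028  0.5564 -0.0685] 0.007610242657232461
0.5 [401.9205  58.4586] [401.3654  66.126 ]
0.55 [415.4516  56.3255] [414.7865  64.3322]
0.6 [430.8983  54.0769] [430.1015  62.4424]
0.65 [448.4108  51.7128] [447.4576  60.457 ]
0.7 [468.138   49.2356] [467.0001  58.3781]
[0.4944 0.0296 0.2338]
```

View pics/w20c.png

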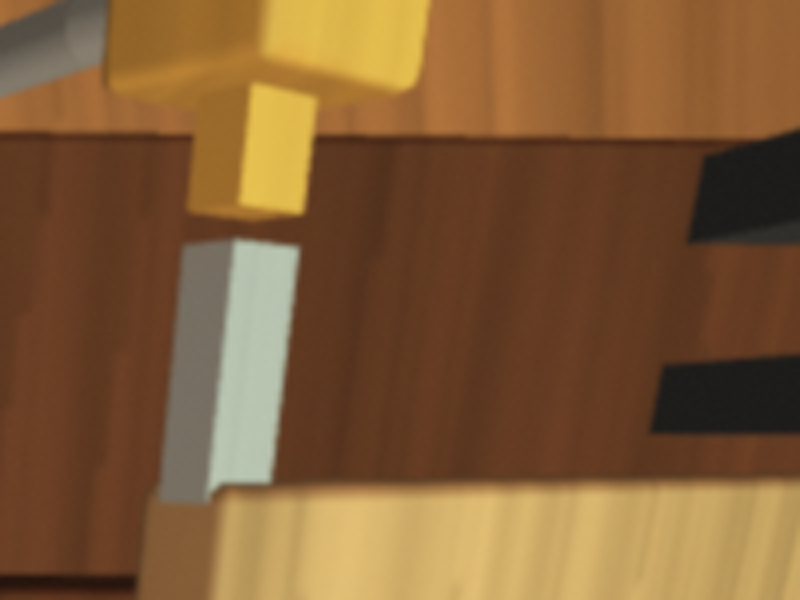

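View pics/d20c.png

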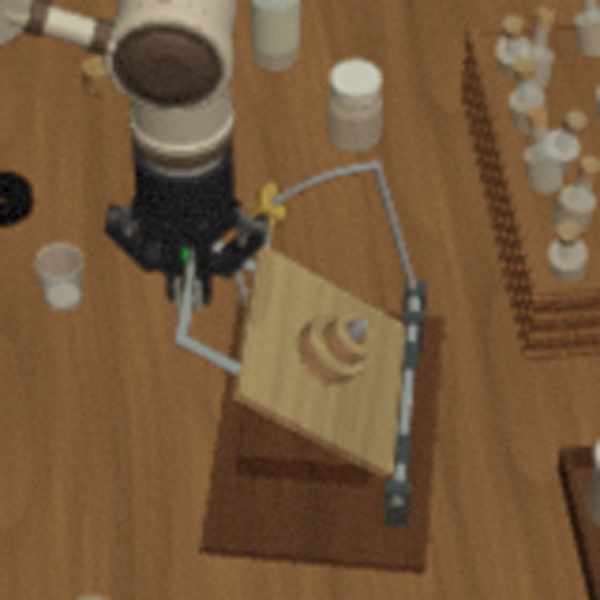

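View pics/s20c.png

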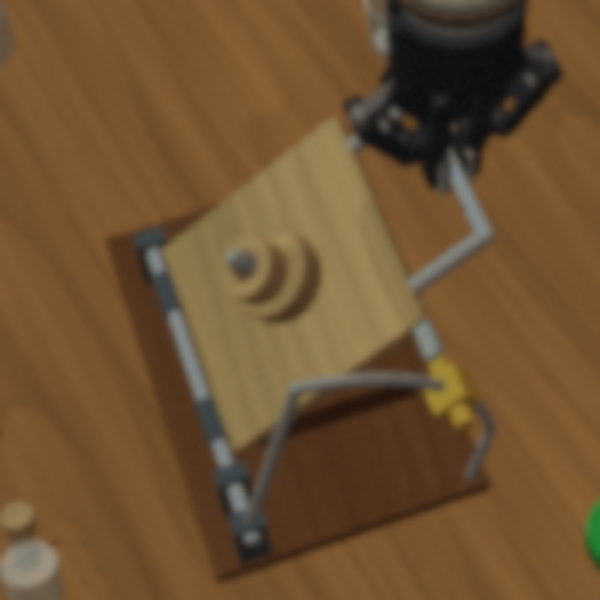

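```bash
python3 - <<'E'
from workcell import arm
s=arm.read_state();print(s["t"],abs(s["joint_velocities"]).max(),s["force"],s["finger_gap"])
print(arm.close_job())
E
```

```text
25.0 0.0009703000595513698 [-1.28800807  1.76435505 -2.34730633] 0.008275162834342889
the job is handed in; nothing more can be done
None
```

I threaded both collars onto the peg and swung the board up by its bar until its pointer was level with the brass marker. I handed the job in at about 25 s with the gripper still holding the board. The hand-in gives no verdict, so what follows is from my own last checks.

- **Collars:** The wide collar went on first and I let go of it, then the narrow one on top. Each met a contact force at the height where it should be home. The last pictures show both still seated on the tilted board. I judged this by eye rather than measuring it.
- **Board angle:** The final wrist picture puts the pointer at 0.629 rad and the marker at 0.632 rad. The arm's own position gives 0.64 rad, and the allowed error is 0.07 rad.
- **Hold:** The arm was still (joint speeds below 0.001 rad/s), the bar was in the grip and the wrist force was about 3 N.
- **Surroundings:** The marker and the bystanders I could see in the last pictures look unmoved. I did not measure them.

**Disagreements:**
- The wrist camera's size and tilt readings disagreed by a few millimetres while I was threading the wide collar. One sideways correction went the wrong way. I undid it after seeing the peg tip through the hole, before anything touched.
- Earlier marker estimates from single views ranged from 0.62 to 0.68 rad. One reading from the scene camera, about 0 rad, was a wrong pixel and I dropped it.

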